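Dark-test the LED drivers

ROBOT

A 6-joint arm with a two-finger parallel gripper is mounted at the origin on the work surface. World frame = base frame: x ahead of the robot, y to its left, z up, the work surface at z = 0. Lengths are in mm, angles in degrees, forces in N, time in s.
With the tool pointing down it reaches from about 350 to 850 mm from the base axis. Payload 8.1 kg.
Tool frame: the origin (TCP) lies midway between the tips of the shut fingers; the grasp point (between the pads) lies 19 mm behind it (hold_point_z is the distance from the TCP to the grasp point, in mm); z points along the fingers, y is the direction in which the jaws open and shut (so a half turn about z gives the same grasp; the last joint's range is limited). The gripper opens to 85 mm and grips with 20 to 120 N. Pads are 22 mm wide; open, the fingers measure 114 mm over their backs; the gripper's body (76 mm by 85 mm) begins 54 mm behind the grasp point. The pads swing forward as they close: fully open they stand 13 mm farther back than shut.
Start: joints at [-73.19, 7.471, 85.268, -0, 87.261, -4.893], TCP at [221.903, -557.462, 204.392] pointing down, gripper open.
Joint ranges: [-169.43, 169.43], [-51.17, 129.36], [1.28, 143.12], [-76.62, 256.62], [0, 156.53], [-152.29, 152.29]. Speed limits (degrees/s): [136.94, 136.94, 159.86, 180, 180, 180].

INTERFACE

Orientations are given as [roll, pitch, yaw] about the fixed x, y, z axes, in that order (R = Rz(yaw) Ry(pitch) Rx(roll)).
In Python, from bench import sense, snapshot, camera_params, hand_in, hold_point_z gives the robot as it stands.
- The arm moves only by the tool servo_tool, never from a script. Its argument "motion" is a list of rows, each a list of 7 numbers: the finger opening in mm, from 0 to 85.4, then the shift along the tool's x, y, z in mm, then the turn, a rotation vector about the tool's x, y, z in rad. A call has 1 to 10 rows; each row shifts and turns the pose as measured when the row begins, along the tool's axes as they then stand; what a row does not reach is not made up. A row lasts 1/10 s, in which the tool goes at most 50 mm and 8.59 degrees, less where a joint would pass 70% of its speed; a pose out of reach is approached as far as the arm can. A call with a gripper value outside its range is refused whole. The fingers move at their own pace and stop on an object; "force" is the grip in N (left out, the last holds). Time passes only in rows, so rows that do not move let the fingers close. It gives the time, the measured TCP pose, the force and the opening at its end, in the units of the state.
- sense(): the state, without advancing time (a new reading comes with each control period).
- snapshot(name): name is "side" or "top" or "wrist"; returns the picture (400x640x3 uint8, blue, green, red); there is no depth.
- camera_params(name): a dict with "fx", "fy", "cx", "cy" (pixels), "R" (3x3) and "t" (3): a world point X has camera coordinates R X + t; the wrist camera has in their place "tool_from_camera" (4x4, takes a point from camera to tool coordinates, whose origin is the TCP and whose axes are the flange's). Camera axes: x right, y down, z forward; pixel columns grow to the right and rows downward; lengths in mm; the calibration is good to about 2 mm. A picture is of the moment at which its call begins: read the wrist's pose just before it. camera_params takes no time and is no camera call.
- hand_in(): hands the job in, once; it reports no verdict.
The state is a dict: "time": time; "joint_pos": joint angles; "qd": joint speeds; "joint_efforts": joint torques, N m; "tool_pos": TCP position; "tcp_rot": TCP orientation; "ft_force": force on the tool from outside, world axes, zero at the start; "wrist_torque": the same for the moment, N m; "finger_gap": finger opening in mm.
Only numpy, scipy, OpenCV 4.12 (cv2) and the standard library are available. Lean on these libraries where they do the work, as an engineer would, in place of code of your own. Each camera call takes 0.05 s, during which the arm holds its last target. There are 200 camera calls.

TASK

Take the two junction boxes off the test box and put them in the cardboard tray; only then swivel the cover fully aside, put every LED driver module from the bench into the chamber, and swivel the cover fully shut again. Then tilt the jog stick away from the robot, nearly to its stop, hold it there for two seconds to run the test, and let it return to centre; leave everything else on the bench alone.

Things in the scene. Friction and masses are not known exactly. Their poses are not given: they have to be found in the camera images.
- test_box: Fixed grey steel test box, 160 (its x) x 280 (its y) x 60 mm high; origin at the centre of its underside, z up. Its right half (negative y) holds an open-topped chamber, 132 (x) x 100 (y) mm inside and 45 mm deep; its left half is solid. At yaw 0 its x axis points away from the robot.
- chamber (a point): Centre of the chamber's floor, at (0, -72, 15) mm in the test box's frame, axes as the test box's. The rim is 45 mm above it.
- cover (a joint): Angle (rad) of the flat aluminium cover plate, 157 x 132 x 5 mm, its underside 60 mm above the table, on a vertical pivot screw at (-73, -10) mm in the test box's frame. 0 = fully shut over the chamber, at its stop; grows counterclockwise from above, towards the solid left half; stop at 1.7; chamber wholly uncovered from about 1.5. Stays where left (friction, about 1 N at the knob).
- cover_knob (a point): Centre of the top of the upright round black knob on the cover: 16 mm in diameter, 26 mm tall above the plate (top 91 mm above the table), 164 mm from the pivot screw. With the cover shut it is at (57, -110) mm in the test box's frame, and it circles the pivot with the cover.
- junction_box1: Loose white plastic junction box, 60 (x) x 50 (y) x 38 mm, with a black cable gland (16 mm across, 12 mm long, axis 15 mm up) on both x ends, 84 mm over the glands; 0.15 kg. Origin at the centre of its underside, z up. Starts standing on the shut cover, underside 65 mm above the table.
- junction_box2: A second such junction box. Starts standing on the solid left half of the test box, underside 60 mm above the table, in the way of the cover's swing.
- tray: Fixed cardboard tray, 170 (x) x 150 (y) x 18 mm high, open-topped, walls and floor 5 mm thick; origin at the centre of its underside.
- jog (a joint): Tilt (rad) of the jog stick on the jog box. 0 = upright, its spring centre; positive = leaning away from the robot (towards the jog box's +x); stops at +-0.45. The spring is 0.8 N m/rad, so about 4 N at the ball for 0.4 rad. It springs back by itself when let go.
- jog_ball (a point): Centre of the black ball, 28 mm in diameter, on top of the jog stick (a 10 mm steel rod); 120 mm above the table when upright and 75 mm from the tilt axis, which lies 45 mm above the table.
- jog_box: Fixed grey jog box, 100 (x) x 90 (y) x 45 mm; origin at the centre of its underside. The stick stands in the middle of its top and tilts only along the box's x axis, which points away from the robot, give or take 0.25 rad.
- driver1: Loose LED driver module (absent in some runs): black potted block 36 (x) x 28 (y) x 22 mm with two brass screws on top, 60 g; origin at the centre of its underside, z up. Starts flat on the table.
- driver2: Loose LED driver module (absent in some runs): black potted block 36 (x) x 28 (y) x 22 mm with two brass screws on top, 60 g; origin at the centre of its underside, z up. Starts flat on the table.
- driver3: Loose LED driver module (absent in some runs): black potted block 36 (x) x 28 (y) x 22 mm with two brass screws on top, 60 g; origin at the centre of its underside, z up. Starts flat on the table.
- driver4: Loose LED driver module (absent in some runs): black potted block 36 (x) x 28 (y) x 22 mm with two brass screws on top, 60 g; origin at the centre of its underside, z up. Starts flat on the table.
- beacon_a: Bystander: red beacon with clear dome, 94 mm wide, 174 mm high, standing; origin under its centre.
- beacon_b: Bystander: a second such beacon.
- heat_sink: Bystander: round finned aluminium heat sink, 58 mm wide, 24 mm high; origin under its centre.
- terminal_strip: Bystander: white terminal strip, 85 (x) x 20 x 16 mm; origin under its centre.
- screwdriver: Bystander: screwdriver lying along its x axis.
- pliers: Bystander: blue-handled pliers lying along their x axis, 155 mm long.

How it is judged (in metres and radians):
On the way, in this order (a step that is already met when the one before it is completed fails the run):
1. both junction boxes lie in the tray, released, while the cover is still over the chamber (x of junction_box1 in the frame of tray between -0.084 and 0.084 m and y of junction_box1 in the frame of tray between -0.074 and 0.074 m and z of junction_box1 in the frame of tray between -0.01 and 0.06 m and x of junction_box2 in the frame of tray between -0.084 and 0.084 m and y of junction_box2 in the frame of tray between -0.074 and 0.074 m and z of junction_box2 in the frame of tray between -0.01 and 0.06 m and contact force between each of junction_box1, junction_box2 and the fingers below 0.1 N and value of joint cover below 0.3 rad), for 0.2 s.
2. the cover is swung aside, the chamber uncovered (value of joint cover above 1.35 rad), for 0.1 s.
3. every driver module lies in the chamber (x of driver1 in the frame of chamber between -0.07 and 0.07 m and y of driver1 in the frame of chamber between -0.056 and 0.056 m and z of driver1 in the frame of chamber between -0.01 and 0.04 m and x of driver2 in the frame of chamber between -0.07 and 0.07 m and y of driver2 in the frame of chamber between -0.056 and 0.056 m and z of driver2 in the frame of chamber between -0.01 and 0.04 m and x of driver3 in the frame of chamber between -0.07 and 0.07 m and y of driver3 in the frame of chamber between -0.056 and 0.056 m and z of driver3 in the frame of chamber between -0.01 and 0.04 m and x of driver4 in the frame of chamber between -0.07 and 0.07 m and y of driver4 in the frame of chamber between -0.056 and 0.056 m and z of driver4 in the frame of chamber between -0.01 and 0.04 m), for 0.2 s.
4. the cover is fully shut again over the modules (all of step 3 and value of joint cover below 0.06 rad), for 0.2 s.
5. with the cover shut the jog stick is held tilted away from the robot, over 0.3 rad, for 1.5 s (all of step 3 and value of joint cover below 0.08 rad and value of joint jog above 0.3 rad), for 1.5 s.
At the end, for the whole second after the job is handed in: Every driver module lies inside the chamber, below the rim; the cover is shut to within 0.08 rad; both junction boxes lie at rest in the tray (their origins inside its outline); the jog stick is upright to within 0.06 rad (all of step 3 and x of junction_box1 in the frame of tray between -0.084 and 0.084 m and y of junction_box1 in the frame of tray between -0.074 and 0.074 m and z of junction_box1 in the frame of tray between -0.01 and 0.06 m and x of junction_box2 in the frame of tray between -0.084 and 0.084 m and y of junction_box2 in the frame of tray between -0.074 and 0.074 m and z of junction_box2 in the frame of tray between -0.01 and 0.06 m and value of joint cover below 0.08 rad and value of joint jog between -0.06 and 0.06 rad and velocity of joint jog between -0.1 and 0.1 rad/s and linear speed of each of junction_box1, junction_box2 below 0.02 m/s); the robot touches nothing.
It fails at once if a bystander is moved more than 40 mm (distance of any of beacon_a, beacon_b, heat_sink, terminal_strip, screwdriver, pliers from where it was at the start of the episode above 0.04 m).
Of driver1, driver2, driver3, driver4 only 2 to 4 are there at a start; the rules pass over those that are not, and their reading is None.
At some moment in a run one of driver1, driver2, driver3, driver4 may be knocked a few centimetres aside while the robot is not near it.
Once in a run the grip may slacken for a moment while it holds something.
It also fails if it takes over 210 s, if anything falls off the work surface, if the arm or the gripper's body presses on something with over 40 N, if the wrist force passes 120 N, or if a joint passes its speed limit or range.

## Working session

There is one attempt and no reset: what is moved stays moved. The work goes in short steps, Python scripts to look and compute and a tool call to move; the robot and the scene stay as the last step left them, time stands still between calls to the robot, and variables do not carry over. Pictures are saved under pics/ and viewed, about 12 in all and at most 16, crops included, and the job is handed in when it is done.

Besides the shell and the picture viewer there is one more tool, called after "Emit:" by a JSON object that holds its "op" and its "data". servo_tool: Moves the arm, as the interface text tells. Its arguments: {"type":"object","properties":{"motion":{"type":"array"},"force":{"type":"number"}},"required":["motion"]}

```bash
ls; mkdir -p pics; python3 - <<'E'
from bench import *
import cv2
s=sense(); print(s)
for n in ("side","top","wrist"):
    cv2.imwrite(f"pics/{n}0.png",snapshot(n)); print(n,camera_params(n))
E
```

```text
pics
{'time': 0.0, 'joint_pos': array([-7.31894046e+01,  7.51435298e+00,  8.53314787e+01,  9.85006992e-04,
        8.72618191e+01, -4.89081361e+00]), 'qd': array([ 0.0135511 , -0.02515269,  0.05480465,  0.01713311, -0.00229756,
        0.03760259]), 'joint_efforts': array([ 5.98380357e-04, -5.69389808e+01, -5.00555634e+01, -2.62150215e-04,
        1.48413889e-02, -1.44993624e-05]), 'tool_pos': array([ 221.73168262, -556.86226774,  203.33128077]), 'tcp_rot': array([-1.79892825e+02, -1.01582015e-02,  2.17013515e+01]), 'ft_force': array([-0.34352664,  0.21713136, -0.35632794]), 'wrist_torque': array([ 0.02527683, -0.01561289,  0.01061735]), 'finger_gap': 85.43661389101106}
side {'fx': 392.8744139102191, 'fy': 392.8744139102191, 'cx': 316.75743788270665, 'cy': 200.91696692297808, 'R': array([[ 0.96740743, -0.25256619, -0.01825316],
       [-0.19020686, -0.67718113, -0.71080734],
       [ 0.1671652 ,  0.69111218, -0.70314988]]), 't': array([-549.65477563,  203.20823358,  925.6294205 ])}
top {'fx': 515.7503446135795, 'fy': 515.7503446135795, 'cx': 317.87184858699624, 'cy': 197.72494144313058, 'R': array([[-0.00936324, -0.99991511,  0.00906059],
       [-0.99857106,  0.00887313, -0.05269833],
       [ 0.05261346, -0.00954107, -0.99856937]]), 't': array([  -1.83753181,  592.9771702 , 1495.06919935])}
wrist {'fx': 276.9465759321124, 'fy': 276.9465759321124, 'cx': 321.7289049541368, 'cy': 196.0536268645822, 'tool_from_camera': array([[-1.21738011e-03, -9.60526506e-01, -2.78185819e-01,
         7.16247872e+01],
       [ 9.99999190e-01, -1.06632171e-03, -6.94315966e-04,
        -7.49218406e-01],
       [ 3.70273310e-04, -2.78186439e-01,  9.60527026e-01,
        -1.68836520e+02],
       [ 0.00000000e+00,  0.00000000e+00,  0.00000000e+00,
         1.00000000e+00]])}
```

View pics/top0.png

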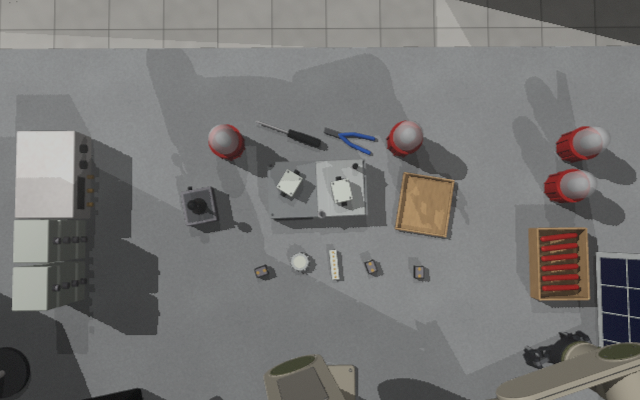

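View pics/side0.png

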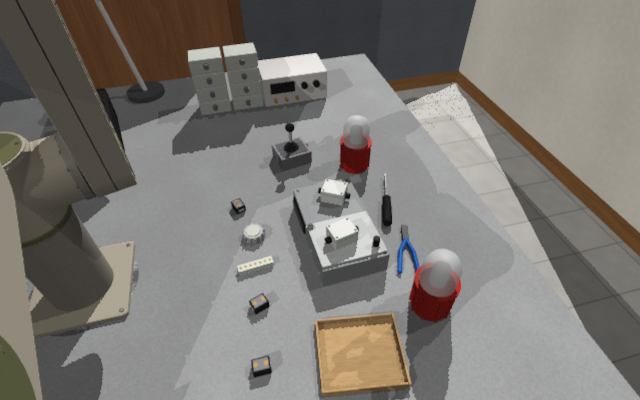

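The top view shows jog box (200,206), test box (320,190), tray (426,205), junction boxes (291,183) and (343,191), and drivers at (262,271), (371,267), (419,271); the side view shows the same three. I'll make helpers and extract shapes.

```bash
cat > h.py <<'E'
from bench import *
import numpy as np, cv2
from scipy.spatial.transform import Rotation as Ro
def cam(name,s=None):
    p=camera_params(name); K=np.array([[p['fx'],0,p['cx']],[0,p['fy'],p['cy']],[0,0,1]])
    if name!='wrist': return K,np.array(p['R']),np.array(p['t'])
    s=s or sense(); T=np.eye(4); T[:3,:3]=Ro.from_euler('xyz',s['tcp_rot'],degrees=True).as_matrix(); T[:3,3]=s['tool_pos']
    C=np.linalg.inv(T@np.array(p['tool_from_camera'])); return K,C[:3,:3],C[:3,3]
def ray(c,uv):
    K,R,t=c; d=R.T@np.linalg.inv(K)@np.r_[uv,1]; return -R.T@t,d
def onz(c,uv,z):
    o,d=ray(c,uv); return o+d*(z-o[2])/d[2]
def px(c,X):
    K,R,t=c; q=K@(R@np.asarray(X,float)+t); return q[:2]/q[2]
def two(c1,u1,c2,u2):
    o1,d1=ray(c1,u1);o2,d2=ray(c2,u2); k=np.linalg.lstsq(np.c_[d1,-d2],o2-o1,rcond=None)[0]
    a,b=o1+k[0]*d1,o2+k[1]*d2; return (a+b)/2,np.linalg.norm(a-b)
def blobs(m,amin=20):
    for c in cv2.findContours(m.astype(np.uint8),cv2.RETR_EXTERNAL,cv2.CHAIN_APPROX_NONE)[0]:
        a=cv2.contourArea(c)
        if a>=amin: yield a,cv2.minAreaRect(c),c
def wshot(name):
    s=sense(); c=cam('wrist',s); im=snapshot('wrist'); cv2.imwrite(f'pics/{name}.png',im); np.savez(f'pics/{name}.npz',K=c[0],R=c[1],t=c[2]); return s,c,im
def local(dx,dy,dz=0):
    """world shift -> tool axes"""
    return Ro.from_euler('xyz',sense()['tcp_rot'],degrees=True).inv().apply([dx,dy,dz])
E
python3 - <<'E'
from h import *
c=cam('top'); im=cv2.imread('pics/top0.png')
cr=im[110:290,170:470]; cv2.imwrite('pics/topc.png',cv2.resize(cr,None,fx=2.66,fy=2.66,interpolation=cv2.INTER_CUBIC))
for n,uv,z in [('d',(262,271),22),('d',(371,267),22),('d',(419,271),22),('tray',(426,205),18),('jb2',(291,183),98),('jb1',(343,191),103),('ball',(198,206),120),('knob',(362,164),91),('hs',(300,261),24),('ts',(335,265),16)]:
    print(n,onz(c,uv,z).round())
g=im.astype(int); m=(g.max(2)<75)
for a,r,_ in blobs(m,15): 
    if r[0][1]<290 and 170<r[0][0]<470: print(round(a),np.round(r[0],1),np.round(r[1],1),round(r[2]))
E
```

```text
d [382. 156.  22.]
d [ 390. -159.   22.]
d [ 377. -298.   22.]
tray [ 569. -324.   18.]
jb2 [630.  68.  98.]
jb1 [606. -76. 103.]
ball [568. 320. 120.]
knob [ 682. -131.   91.]
hs [410.  46.  24.]
ts [396. -55.  16.]
107 [264.9 272.6] [14.9 18.3] 72
33 [339.  221.5] [ 9. 10.] 90
380 [303.5 222.5] [10.7 58.8] 88
128 [356.  221.5] [20. 11.] 0
28 [454. 201.] [ 4. 10.] 0
1142 [219.  209.5] [64. 45.] 0
16 [455.5 188.5] [7. 3.] 90
81 [293.8 192.7] [12.3 24.1] 65
15 [355. 166.] [4. 4.] 90
524 [426.5 159. ] [60.8 22.8] 27
786 [255.1 157.9] [57.6 30. ] 26
312 [307.1 139.7] [42.4  9.5] 18
```

View pics/topc.png

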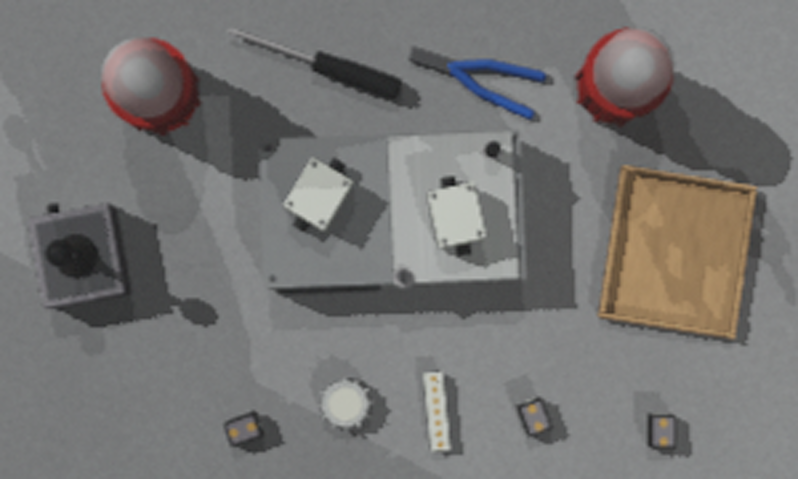

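The crop shows clearly the knob at (493,149), pivot (404,277), JB1 with glands (448,182)/(463,249), JB2 with glands (337,166)/(302,225), and tray corners. I'll turn these into poses.

```bash
cat > plan.py <<'E'
from h import *
c=cam('top'); P=lambda u,v,z: onz(c,(170+u/2.66,110+v/2.66),z)[:2]
kn=P(493,149,91); pv=P(404,277,67)
# box yaw: direction pivot->knob is box-frame (130,-100)
d=kn-pv; yaw=np.arctan2(d[1],d[0])-np.arctan2(-100,130)
print('knob',kn.round(),'pivot',pv.round(),np.linalg.norm(d).round(),'box yaw',np.degrees(yaw).round(1))
for n,pts,z,g in (('jb1',[(429,186),(474,180),(485,241),(440,253)],103,[(448,182),(463,249)]),('jb2',[(315,157),(354,183),(322,231),(284,200)],98,[(337,166),(302,225)])):
    q=np.mean([P(*p,z) for p in pts],0); e=P(*g[0],z-23)-P(*g[1],z-23); print(n,q.round(),'yaw',np.degrees(np.arctan2(e[1],e[0])).round(1))
t=[P(*p,18) for p in [(621,166),(757,187),(738,340),(600,318)]]
e=t[0]-t[3]+t[1]-t[2]; print('tray',np.mean(t,0).round(),np.degrees(np.arctan2(e[1],e[0])).round(1),[np.linalg.norm(t[i]-t[i-1]).round() for i in range(4)])
j=[P(*p,45) for p in [(35,212),(110,204),(126,294),(47,307)]]
e=j[0]-j[3]+j[1]-j[2]; print('jog',np.mean(j,0).round(),np.degrees(np.arctan2(e[1],e[0])).round(1))
b=[P(*p,60) for p in [(265,142),(516,130),(520,280),(272,287)]]; e=b[0]-b[3]+b[1]-b[2]; print('box',np.mean(b,0).round(),np.degrees(np.arctan2(e[1],e[0])).round(1))
R=np.array([[np.cos(yaw),-np.sin(yaw)],[np.sin(yaw),np.cos(yaw)]]); o=pv-R@[-73,-10]; print('box origin',o.round(),'chamber',(o+R@[0,-72]).round(), 'knob@1.6',(pv+np.array([[np.cos(1.6),-np.sin(1.6)],[np.sin(1.6),np.cos(1.6)]])@d).round())
E
python3 plan.py
```

```text
knob [ 677. -112.] pivot [544. -18.] 163.0 box yaw 2.2
jb1 [607. -73.] yaw 11.9
jb2 [632.  71.] yaw -31.0
tray [ 569. -322.] -8.6 [np.float64(169.0), np.float64(152.0), np.float64(170.0), np.float64(153.0)]
jog [572. 331.] 8.7
box [616.  -7.] 1.6
box origin [616.  -5.] chamber [619. -77.] knob@1.6 [634. 118.]
```

```bash
cat > go.py <<'E'
import sys
from h import *
x,y,z,w=map(float,sys.argv[1:5]); s=sense(); d=local(*(np.array([x,y,z])-s['tool_pos']))
a=np.radians((s['tcp_rot'][2]-w+180)%360-180)
e=Ro.from_euler('xyz',s['tcp_rot'],degrees=True).inv()*Ro.from_euler('xyz',[180,0,w],degrees=True)
print('t',s['time'].__round__(1),'shift(start axes)',d.round(),'dist',np.linalg.norm(d).round(),'rotvec',e.as_rotvec().round(3),'gap',round(s['finger_gap'],1),'F',s['ft_force'].round(1),'pose',s['tool_pos'].round(),s['tcp_rot'].round(1))
E
python3 go.py 607 -73 200 11.9
```

```text
t 0.1 shift(start axes) [ 537. -307.    4.] dist 619.0 rotvec [-0.001  0.     0.171] gap 85.1 F [ 0.8 -0.3  0.4] pose [ 222. -557.  204.] [-179.9   -0.    21.7]
```

Emit:
{"op": "servo_tool", "data": {"motion": [[85, 0, 0, -20, 0, 0, 0.085], [85, 0, 0, -10, 0, 0, 0.085], [85, 42, -24, 0, 0, 0, 0], [85, 42, -24, 0, 0, 0, 0], [85, 42, -24, 0, 0, 0, 0], [85, 42, -24, 0, 0, 0, 0], [85, 42, -24, 0, 0, 0, 0], [85, 42, -24, 0, 0, 0, 0], [85, 42, -24, 0, 0, 0, 0], [85, 0, 0, 0, 0, 0, 0]], "force": 40}}

```text
time: 1.15
tool_pos: [482.4, -325.0, 230.6]
tcp_rot: [-179.6, 0.1, 11.2]
ft_force: [-0.3, 0.1, -0.1]
finger_gap: 84.9
```

```bash
python3 go.py 607 -73 150 11.9
```

```text
t 1.1 shift(start axes) [ 171. -222.   82.] dist 292.0 rotvec [-0.008  0.001 -0.013] gap 84.9 F [-0.3  0.1 -0.1] pose [ 482. -325.  231.] [-1.796e+02  1.000e-01  1.120e+01]
```

Emit:
{"op": "servo_tool", "data": {"motion": [[85, 28.5, -37, 0, 0, 0, -0.013], [85, 28.5, -37, 0, 0, 0, 0], [85, 28.5, -37, 0, 0, 0, 0], [85, 28.5, -37, 0, 0, 0, 0], [85, 28.5, -37, 0, 0, 0, 0], [85, 28.5, -37, 0, 0, 0, 0], [85, 0, 0, 30, 0, 0, 0], [85, 0, 0, 30, 0, 0, 0], [85, 0, 0, 0, 0, 0, 0]]}}

```text
time: 2.05
tool_pos: [606.0, -64.7, 167.8]
tcp_rot: [-179.5, 0.2, 12.0]
ft_force: [-0.5, -0.6, -1.2]
finger_gap: 85.0
```

```bash
python3 go.py 607 -73 75 11.9; python3 -c "
from h import *
wshot('w1')"
```

```text
t 2.0 shift(start axes) [-0.  9. 93.] dist 93.0 rotvec [-0.008  0.004  0.002] gap 85.0 F [-0.5 -0.6 -1.2] pose [606. -65. 168.] [-179.5    0.2   12. ]
```

View pics/w1.png

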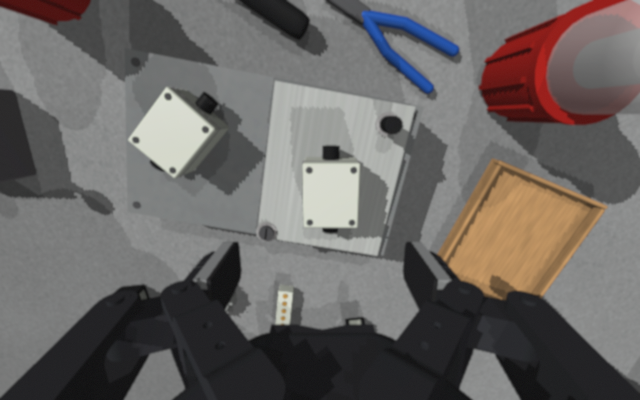

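The wrist view shows JB1's top at about (331,195), squared up, JB2 at (172,132), knob at (391,124), and the pivot at (267,231). I'll refine those by rays.

```bash
python3 - <<'E'
from h import *
im=cv2.imread('pics/w1.png'); f=np.load('pics/w1.npz'); c=(f['K'],f['R'],f['t'])
m=(im.min(2)>185)&(im.max(2).astype(int)-im.min(2)<40); m[240:]=0; m[:,450:]=0; m=cv2.morphologyEx(m.astype(np.uint8),cv2.MORPH_OPEN,np.ones((5,5)))
for a,r,_ in blobs(m,800):
    z=103 if r[0][0]>250 else 98
    q=np.array([onz(c,p,z)[:2] for p in cv2.boxPoints(r)]); 
    e=[q[1]-q[0],q[2]-q[1]]; e=max(e,key=np.linalg.norm); print(np.round(r[0]),q.mean(0).round(1),np.degrees(np.arctan2(e[1],e[0])).round(1),[np.linalg.norm(q[i]-q[i-1]).round() for i in (0,1)])
print('knob',onz(c,(391,122),91).round(),'pivot',onz(c,(267,230),68).round())
E
```

```text
[330. 195.] [610.7 -69.4] -166.0 [np.float64(57.0), np.float64(46.0)]
[170. 132.] [634.9  74.2] -33.6 [np.float64(49.0), np.float64(56.0)]
knob [ 683. -107.   91.] pivot [551. -16.  68.]
```

Emit:
{"op": "servo_tool", "data": {"motion": [[85, 3, 7, 30, 0.008, -0.004, -0.017], [85, 0, 0, 30, 0, 0, 0], [85, 0, 0, 25, 0, 0, 0], [85, 0, 0, 8, 0, 0, 0], [45, 0, 0, 3, 0, 0, 0], [40, 0, 0, 0, 0, 0, 0], [40, 0, 0, 0, 0, 0, 0], [40, 0, 0, 0, 0, 0, 0], [40, 0, 0, 0, 0, 0, 0]]}}

```text
time: 3.0
tool_pos: [619.8, -77.4, 89.3]
tcp_rot: [-179.7, -0.8, 12.7]
ft_force: [-0.0, -0.6, 0.6]
finger_gap: 39.6
```

```bash
python3 go.py 610 -71 72 13
```

```text
t 3.0 shift(start axes) [-8. -8. 17.] dist 21.0 rotvec [-0.005 -0.013 -0.005] gap 39.6 F [-0.  -0.6  0.6] pose [620. -77.  89.] [-179.7   -0.8   12.7]
```

```bash
python3 -c "
from h import *
im=snapshot('side'); cv2.imwrite('pics/s1.png',cv2.resize(im[130:300,240:440],None,fx=3.5,fy=3.5,interpolation=cv2.INTER_CUBIC))"
```

```text
(no output)
```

View pics/s1.png

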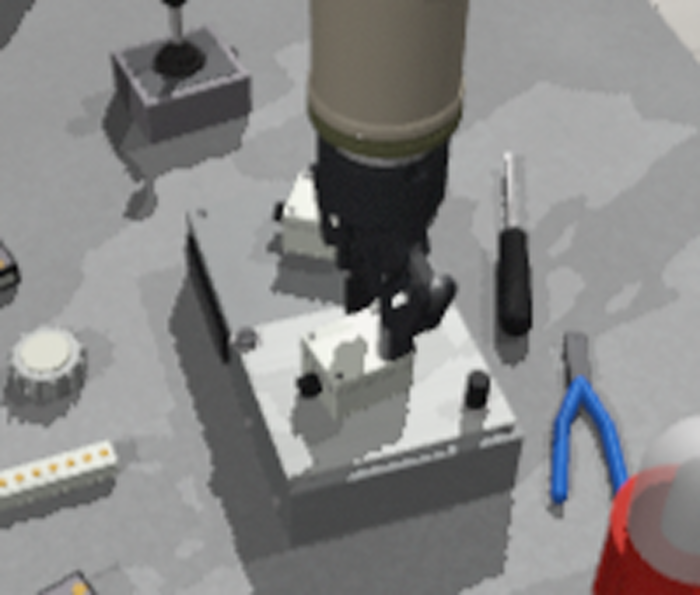

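The side view shows the closed fingers on the far end of JB1's top rather than around its middle, so the grasp missed. I'll open, go up and look.

Emit:
{"op": "servo_tool", "data": {"motion": [[85, 0, 0, 0, 0, 0, 0], [85, 0, 0, 0, 0, 0, 0], [85, 0, 0, 0, 0, 0, 0], [85, 0, 0, 0, 0, 0, 0], [85, 0, 0, -20, 0, 0, 0], [85, 0, 0, -20, 0, 0, 0], [85, 0, 0, -20, 0, 0, 0], [85, 0, 0, 0, 0, 0, 0], [85, 0, 0, 0, 0, 0, 0]]}}

```text
time: 3.95
tool_pos: [618.0, -77.2, 149.5]
tcp_rot: [-179.6, -0.6, 12.7]
ft_force: [0.4, 0.5, -0.0]
finger_gap: 84.7
```

```bash
python3 go.py 610 -71 72 13; python3 -c "
from h import *
wshot('w2')"
```

```text
t 4.0 shift(start axes) [-7. -7. 77.] dist 78.0 rotvec [-0.007 -0.01  -0.004] gap 84.7 F [ 0.4  0.5 -0. ] pose [618. -77. 150.] [-179.6   -0.6   12.7]
```

View pics/w2.png

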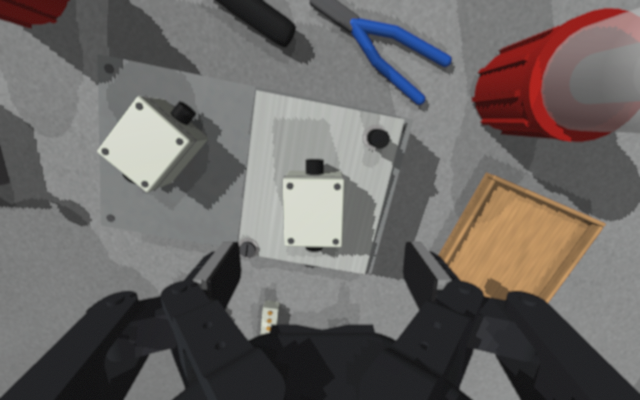

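Fingertips had come down only on top of the box (tips sit ~10 mm back at this opening). JB1 still stands at (313,212) in the picture. Remeasure, then go lower.

```bash
cat > jb.py <<'E'
from h import *
import sys
def jb(name,zf):
    im=cv2.imread(f'pics/{name}.png'); f=np.load(f'pics/{name}.npz'); c=(f['K'],f['R'],f['t'])
    m=(im.min(2)>185)&(im.max(2).astype(int)-im.min(2)<40); m[255:]=0; m[:,450:]=0; m=cv2.morphologyEx(m.astype(np.uint8),cv2.MORPH_OPEN,np.ones((5,5)))
    for a,r,_ in blobs(m,800):
        z=zf(r[0][0]); q=np.array([onz(c,p,z)[:2] for p in cv2.boxPoints(r)])
        e=max([q[1]-q[0],q[2]-q[1]],key=np.linalg.norm); print(np.round(r[0]),q.mean(0).round(1),np.degrees(np.arctan2(e[1],e[0])).round(1),[np.linalg.norm(q[i]-q[i-1]).round() for i in (0,1)])
E
python3 -c "
from jb import *
jb('w2',lambda u:103 if u>230 else 98)
f=np.load('pics/w2.npz'); c=(f['K'],f['R'],f['t']); print('knob',onz(c,(378,136),91).round(),'pivot',onz(c,(249,247),68).round())"; python3 go.py 610 -72 67 13
```

```text
[312. 212.] [611.  -69.1] -166.2 [np.float64(57.0), np.float64(46.0)]
[142. 144.] [634.8  74.3] -34.0 [np.float64(49.0), np.float64(56.0)]
knob [ 683. -108.   91.] pivot [550. -17.  68.]
t 4.0 shift(start axes) [-8. -6. 83.] dist 83.0 rotvec [-0.006 -0.011 -0.004] gap 84.8 F [ 0.7 -0.6 -0. ] pose [618. -77. 150.] [-179.6   -0.6   12.7]
```

Emit:
{"op": "servo_tool", "data": {"motion": [[85, -7, -8.5, 20, -0.006, -0.011, -0.018], [85, 0, 0, 25, 0, 0, 0], [85, 0, 0, 25, 0, 0, 0], [85, 0, 0, 12, 0, 0, 0], [85, 0, 0, 0, 0, 0, 0]]}}

```text
time: 4.5
tool_pos: [607.1, -69.7, 60.4]
tcp_rot: [-179.9, 0.3, 13.8]
ft_force: [0.6, -0.3, -0.7]
finger_gap: 85.4
```

```bash
python3 go.py 610 -70 68 13.8
```

```text
t 4.5 shift(start axes) [ 3.  1. -8.] dist 8.0 rotvec [-0.002  0.005  0.   ] gap 85.4 F [ 0.6 -0.3 -0.7] pose [607. -70.  60.] [-179.9    0.3   13.8]
```

Emit:
{"op": "servo_tool", "data": {"motion": [[85, 3, 0, -8, 0, 0, 0], [85, 0, 0, 0, 0, 0, 0], [30, 0, 0, 0, 0, 0, 0], [30, 0, 0, 0, 0, 0, 0], [30, 0, 0, 0, 0, 0, 0], [30, 0, 0, 0, 0, 0, 0], [30, 0, 0, 0, 0, 0, 0]]}}

```text
time: 5.2
tool_pos: [615.2, -69.9, 76.7]
tcp_rot: [179.9, -0.3, 13.8]
ft_force: [0.6, 0.6, -0.2]
finger_gap: 30.0
```

```bash
python3 go.py 610 -70 68 13.8
```

```text
t 5.2 shift(start axes) [-5. -1.  9.] dist 10.0 rotvec [ 0.002 -0.005  0.   ] gap 30.0 F [ 0.6  0.6 -0.2] pose [615. -70.  77.] [179.9  -0.3  13.8]
```

```bash
python3 -c "
from h import *
s,c,im=wshot('w3'); print(s['tool_pos'],s['finger_gap'],hold_point_z); print('tcp px',px(c,s['tool_pos']),'above19',px(c,s['tool_pos']+[0,0,19]))
sd=snapshot('side'); a=cv2.resize(sd[150:290,260:420],(640,560),interpolation=cv2.INTER_CUBIC); cv2.imwrite('pics/m3.png',cv2.resize(np.hstack([cv2.resize(im,(896,560)),a]),(800,292)))
"
```

```text
[615.17744664 -69.92374648  76.70601862] 30.02544744626745 18.700000000000003
tcp px [323.28642928 229.07412837] above19 [323.52123957 241.53679097]
```

View pics/m3.png

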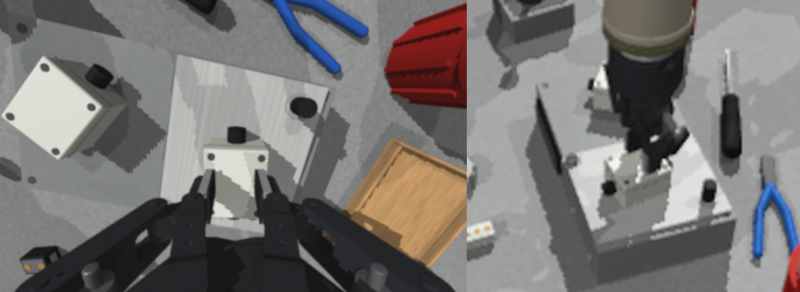

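```bash
python3 -c "
from h import *
im=cv2.imread('pics/w3.png'); cv2.imwrite('pics/w3c.png',cv2.resize(im[150:330,220:420],None,fx=3.2,fy=3.2,interpolation=cv2.INTER_CUBIC))
"
```

```text
(no output)
```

View pics/w3c.png

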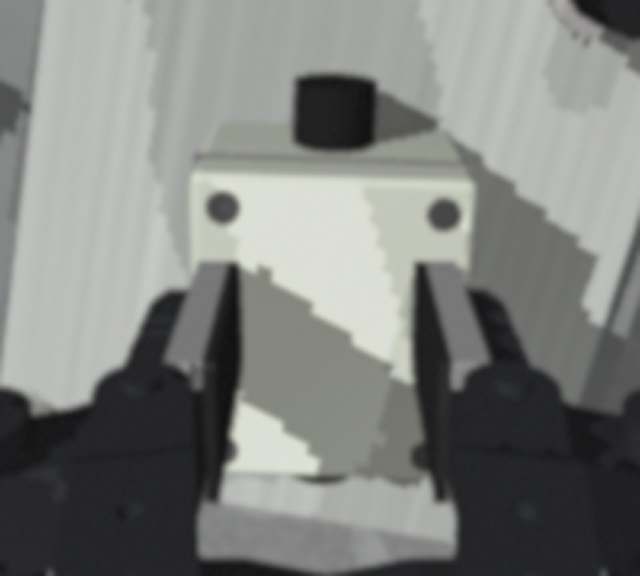

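The zoom shows the pads standing over the box top, not around it. The sizes of the tops also come out ~6% small, so the real tool height may be off from what is reported. Check the wrist camera pose by PnP against top-view points.

```bash
python3 - <<'E'
from h import *
c=cam('top'); P=lambda u,v,z: onz(c,(170+u/2.66,110+v/2.66),z)
X=np.array([P(457,216,103),P(318.5,193,98),P(493,149,91),P(404,277,67),P(621,166,18),P(757,187,18),P(267,148,60)])
p=camera_params('wrist'); T=np.array(p['tool_from_camera'])
for n,uv in (('w1',[(330,195),(170,132),(391,124),(267,231),(494,161),(606,206),(135,61)]),('w2',[(312,212),(142,144),(378,136),(249,247),(490,175),(604,222),(109,68)])):
    f=np.load(f'pics/{n}.npz'); K,R,t=f['K'],f['R'],f['t']
    ok,rv,tv=cv2.solvePnP(X,np.array(uv,float),K,None,rvec=cv2.Rodrigues(R)[0],tvec=t.reshape(3,1).copy(),useExtrinsicGuess=True)
    Rc=cv2.Rodrigues(rv)[0]; cc=(K,Rc,tv.ravel())
    C=np.eye(4);C[:3,:3]=Rc;C[:3,3]=tv.ravel(); W=np.linalg.inv(C)@np.linalg.inv(T)
    C0=np.eye(4);C0[:3,:3]=R;C0[:3,3]=t; W0=np.linalg.inv(C0)@np.linalg.inv(T)
    print(n,'pnp tcp',W[:3,3].round(1),Ro.from_matrix(W[:3,:3]).as_euler('xyz',degrees=True).round(1),'reported',W0[:3,3].round(1))
    print(np.array([px(cc,x) for x in X]).round()-uv, (np.array([px((K,R,t),x) for x in X])-uv).round().tolist())
E
python3 go.py 610 -70 68 13.8
```

```text
w1 pnp tcp [599.5 -68.1 169.7] [-179.9   -1.1   12. ] reported [606.  -64.6 167.8]
[[ 0.  0.]
 [ 1.  0.]
 [ 0.  0.]
 [-2.  1.]
 [ 2. -1.]
 [-1.  0.]
 [ 0.  0.]] [[2.0, 7.0], [3.0, 6.0], [3.0, 6.0], [1.0, 5.0], [5.0, 3.0], [3.0, 4.0], [1.0, 4.0]]
w2 pnp tcp [611.5 -80.4 151.8] [-180.    -1.9   12.5] reported [618.  -77.2 149.5]
[[ 0.  0.]
 [ 1. -1.]
 [ 0.  1.]
 [-2.  1.]
 [ 0. -1.]
 [ 0.  0.]
 [ 0.  0.]] [[3.0, 8.0], [3.0, 6.0], [3.0, 9.0], [0.0, 5.0], [4.0, 4.0], [4.0, 5.0], [1.0, 4.0]]
t 5.3 shift(start axes) [-5. -1.  8.] dist 10.0 rotvec [ 0.002 -0.005  0.   ] gap 30.1 F [-0.3  0.6  0.6] pose [615. -70.  76.] [179.9  -0.3  13.8]
```

Emit:
{"op": "servo_tool", "data": {"motion": [[85, 0, 0, 0, 0, 0, 0], [85, 0, 0, 0, 0, 0, 0], [85, 0, 0, 0, 0, 0, 0], [85, 0, 0, 0, 0, 0, 0], [85, 0, 0, 0, 0, 0, 0]]}}

```text
time: 5.8
tool_pos: [614.2, -70.0, 75.2]
tcp_rot: [179.9, -0.2, 13.8]
ft_force: [0.4, 0.5, -0.7]
finger_gap: 84.9
```

```bash
python3 go.py 607 -68 62 13.8; python3 -c "
from h import *
wshot('w4')
from jb import *
jb('w4',lambda u:103 if u>230 else 98)"
```

```text
t 5.8 shift(start axes) [-7. -4. 13.] dist 15.0 rotvec [ 0.002 -0.003  0.   ] gap 84.9 F [ 0.4  0.5 -0.7] pose [614. -70.  75.] [179.9  -0.2  13.8]
[322. 229.] [625.  -66.7] -76.3 [np.float64(30.0), np.float64(45.0)]
[ 65. 148.] [634.8  74.3] -35.2 [np.float64(50.0), np.float64(56.0)]
```

View pics/w4.png

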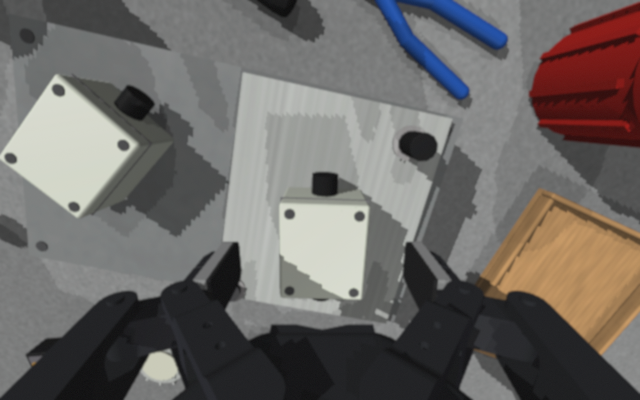

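Geometry from this view: the open tips sit ~38 mm behind the TCP (not 13), at 30 mm opening ~32 mm; it agrees with the missed grasps. I'll descend further, watching force.

Emit:
{"op": "servo_tool", "data": {"motion": [[85, -3, 0, 8, 0, 0, 0], [85, 0, 0, 7, 0, 0, 0], [85, 0, 0, 4, 0, 0, 0], [85, 0, 0, 0, 0, 0, 0], [85, 0, 0, 0, 0, 0, 0]]}}

```text
time: 6.35
tool_pos: [610.2, -70.6, 53.5]
tcp_rot: [179.9, -0.1, 13.8]
ft_force: [0.2, -0.6, 0.8]
finger_gap: 84.8
```

```bash
python3 go.py 611 -69 50 13.8
```

```text
t 6.3 shift(start axes) [ 1. -1.  3.] dist 4.0 rotvec [ 0.001 -0.002 -0.   ] gap 84.8 F [ 0.2 -0.6  0.8] pose [610. -71.  53.] [ 1.799e+02 -1.000e-01  1.380e+01]
```

Emit:
{"op": "servo_tool", "data": {"motion": [[85, 0, 0, 5, 0, 0, 0], [85, 0, 0, 0, 0, 0, 0], [85, 0, 0, 0, 0, 0, 0], [40, 0, 0, 0, 0, 0, 0], [40, 0, 0, 0, 0, 0, 0], [40, 0, 0, 0, 0, 0, 0], [40, 0, 0, 0, 0, 0, 0], [40, 0, 0, 0, 0, 0, 0]]}}

```text
time: 7.15
tool_pos: [611.0, -70.7, 49.0]
tcp_rot: [179.9, -0.2, 13.8]
ft_force: [-0.2, 0.1, -0.8]
finger_gap: 49.6
```

```bash
python3 go.py 611 -69 50 13.8; python3 -c "
from h import *
wshot('w5')"
```

```text
t 7.2 shift(start axes) [ 0. -2. -1.] dist 2.0 rotvec [ 0.001 -0.003 -0.   ] gap 49.6 F [-0.2  0.1 -0.8] pose [611. -71.  49.] [179.9  -0.2  13.8]
```

Gripped at 49.6 mm. Lift and carry to the tray.

Emit:
{"op": "servo_tool", "data": {"motion": [[40, 0, 0, -25, 0, 0, 0], [40, 0, 0, -25, 0, 0, 0], [40, 0, 0, -20, 0, 0, 0.13], [40, 0, 0, 0, 0, 0, 0.13], [40, 0, 0, 0, 0, 0, 0.13], [40, 0, 0, 0, 0, 0, 0]], "force": 60}}

```text
time: 7.8
tool_pos: [608.7, -70.3, 119.2]
tcp_rot: [180.0, 0.1, -9.3]
ft_force: [0.3, 0.9, -2.8]
finger_gap: 49.0
```

```bash
python3 go.py 567 -358 110 -8.6
```

```text
t 7.8 shift(start axes) [  5. 291.   9.] dist 291.0 rotvec [ 0.     0.002 -0.012] gap 49.0 F [ 0.3  0.9 -2.8] pose [609. -70. 119.] [ 1.8e+02  1.0e-01 -9.3e+00]
```

Emit:
{"op": "servo_tool", "data": {"motion": [[40, 1, 36, 0, 0, 0, -0.012], [40, 1, 36, 0, 0, 0, 0], [40, 1, 36, 0, 0, 0, 0], [40, 1, 36, 0, 0, 0, 0], [40, 1, 36, 0, 0, 0, 0], [40, 1, 36, 0, 0, 0, 0], [40, 0, 36, 0, 0, 0, 0], [40, 0, 30, 0, 0, 0, 0], [40, 0, 0, 0, 0, 0, 0], [40, 0, 0, 0, 0, 0, 0]]}}

```text
time: 8.8
tool_pos: [571.7, -358.4, 112.2]
tcp_rot: [-179.8, 0.6, -6.0]
ft_force: [-0.3, 0.6, -2.1]
finger_gap: 48.8
```

```bash
python3 go.py 567 -358 -6 -8.6
```

```text
t 8.8 shift(start axes) [ -4.   1. 118.] dist 118.0 rotvec [-0.004  0.01   0.046] gap 48.8 F [-0.3  0.6 -2.1] pose [ 572. -358.  112.] [-179.8    0.6   -6. ]
```

Emit:
{"op": "servo_tool", "data": {"motion": [[40, -4, 1, 30, -0.004, 0.01, 0.04], [40, 0, 0, 30, 0, 0, 0], [40, 0, 0, 25, 0, 0, 0], [40, 0, 0, 15, 0, 0, 0], [40, 0, 0, 5, 0, 0, 0], [40, 0, 0, 0, 0, 0, 0]]}}

```text
time: 9.4
tool_pos: [569.0, -354.0, 4.3]
tcp_rot: [-180.0, -0.0, -7.5]
ft_force: [-0.1, 0.6, -1.4]
finger_gap: 49.3
```

```bash
python3 go.py 567 -358 -9 -8.6
```

```text
t 9.4 shift(start axes) [-1.  4. 13.] dist 14.0 rotvec [-0.001 -0.001  0.02 ] gap 49.3 F [-0.1  0.6 -1.4] pose [ 569. -354.    4.] [-180.    -0.    -7.5]
```

Emit:
{"op": "servo_tool", "data": {"motion": [[40, 0, 4, 6, 0, 0, 0.02], [40, 0, 0, 4, 0, 0, 0], [40, 0, 0, 0, 0, 0, 0], [62, 0, 0, 0, 0, 0, 0], [62, 0, 0, 0, 0, 0, 0], [62, 0, 0, 0, 0, 0, 0], [70, 0, 0, -20, 0, 0, 0], [85, 0, 0, -40, 0, 0, 0], [85, 0, 0, -40, 0, 0, 0], [85, 0, 0, 0, 0, 0, 0]]}}

```text
time: 10.4
tool_pos: [571.2, -360.1, 103.3]
tcp_rot: [179.8, -0.5, -8.6]
ft_force: [1.2, -0.9, 1.3]
finger_gap: 85.0
```

```bash
python3 go.py 635 74 110 -34; python3 -c "
from h import *
wshot('w6')"
```

```text
t 10.4 shift(start axes) [  -2. -439.   -8.] dist 439.0 rotvec [ 0.001 -0.009  0.443] gap 85.0 F [ 1.2 -0.9  1.3] pose [ 571. -360.  103.] [179.8  -0.5  -8.6]
```

View pics/w6.png

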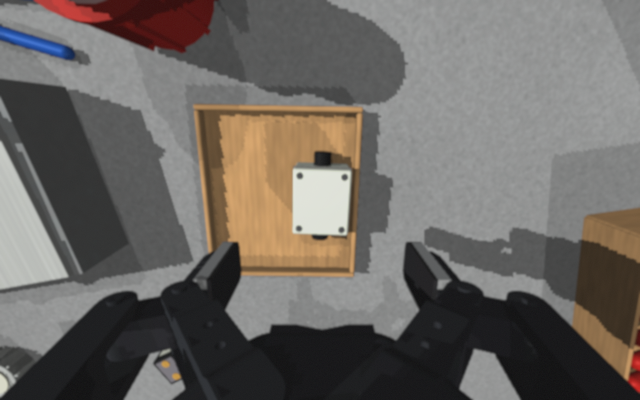

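JB1 lies in the tray (top at (321,200)) with free space to its left. Go for JB2.

Emit:
{"op": "servo_tool", "data": {"motion": [[85, 0, -46, -4, 0, 0, 0], [85, 0, -48, -4, 0, 0, 0], [85, 0, -48, 0, 0, 0, 0], [85, 0, -48, 0, 0, 0, 0], [85, 0, -48, 0, 0, 0, 0], [85, 0, -48, 0, 0, 0, 0], [85, 0, -48, 0, 0, 0, 0], [85, 0, -48, 0, 0, 0, 0], [85, 0, -30, 0, 0, 0, 0], [85, 0, 0, 0, 0, 0, 0]]}}

```text
time: 11.45
tool_pos: [630.0, 61.8, 99.5]
tcp_rot: [179.9, 0.1, -8.9]
ft_force: [0.2, -0.6, -0.5]
finger_gap: 85.1
```

Emit:
{"op": "servo_tool", "data": {"motion": [[85, 0, 0, 0, 0, 0, 0.14], [85, 0, 0, 0, 0, 0, 0.14], [85, 0, 0, 0, 0, 0, 0.14], [85, 0, 0, 0, 0, 0, 0], [85, 0, 0, 0, 0, 0, 0]]}}

```text
time: 11.95
tool_pos: [627.1, 61.1, 94.5]
tcp_rot: [179.6, 0.3, -33.5]
ft_force: [-0.3, -0.1, 1.1]
finger_gap: 84.7
```

```bash
python3 go.py 635 74 46 -34; python3 -c "
from jb import *
wshot('w7'); jb('w7',lambda u:98)"
```

```text
t 11.9 shift(start axes) [ -0. -15.  48.] dist 51.0 rotvec [0.007 0.005 0.009] gap 84.7 F [-0.3 -0.1  1.1] pose [627.  61.  94.] [179.6   0.3 -33.5]
[299. 222.] [639.5  71.9] -123.6 [np.float64(43.0), np.float64(47.0)]
[419. 108.] [657.6 -25.3] -177.5 [np.float64(77.0), np.float64(10.0)]
```

Emit:
{"op": "servo_tool", "data": {"motion": [[85, 0, -14, 0, 0.007, 0.005, 0.009], [85, 0, 0, 0, 0, 0, 0], [85, 0, 0, 20, 0, 0, 0], [85, 0, 0, 18, 0, 0, 0], [85, 0, 0, 9, 0, 0, 0], [85, 0, 0, 0, 0, 0, 0], [85, 0, 0, 0, 0, 0, 0]]}}

```text
time: 12.7
tool_pos: [637.3, 74.1, 47.4]
tcp_rot: [-179.9, -0.2, -33.5]
ft_force: [0.3, 0.2, 0.6]
finger_gap: 84.7
```

```bash
python3 go.py 635 74 45 -34
```

```text
t 12.7 shift(start axes) [-2.  1.  2.] dist 3.0 rotvec [-0.003 -0.003  0.009] gap 84.7 F [0.3 0.2 0.6] pose [637.  74.  47.] [-179.9   -0.2  -33.5]
```

Emit:
{"op": "servo_tool", "data": {"motion": [[85, -2, 0, 3, 0, 0, 0], [40, 0, 0, 0, 0, 0, 0], [40, 0, 0, 0, 0, 0, 0], [40, 0, 0, 0, 0, 0, 0], [40, 0, 0, 0, 0, 0, 0], [40, 0, 0, 0, 0, 0, 0], [40, 0, 0, -25, 0, 0, 0], [40, 0, 0, -25, 0, 0, 0], [40, 0, 0, -20, 0, 0, 0], [40, 0, 0, 0, 0, 0, 0]], "force": 60}}

```text
time: 13.7
tool_pos: [635.1, 75.2, 117.3]
tcp_rot: [-179.9, -0.1, -33.5]
ft_force: [0.4, 0.1, -1.2]
finger_gap: 48.6
```

```bash
python3 go.py 579 -278 120 -8.6
```

```text
t 13.7 shift(start axes) [148. 326.  -3.] dist 358.0 rotvec [-0.002 -0.003 -0.434] gap 48.6 F [ 0.4  0.1 -1.2] pose [635.  75. 117.] [-1.799e+02 -1.000e-01 -3.350e+01]
```

Emit:
{"op": "servo_tool", "data": {"motion": [[40, 0, 0, -4, 0, 0, -0.143], [40, 0, 0, 0, 0, 0, -0.143], [40, 0, 0, 0, 0, 0, -0.143], [40, 0, 0, 0, 0, 0, 0]]}}

```text
time: 14.1
tool_pos: [633.5, 75.1, 116.9]
tcp_rot: [-180.0, 0.0, -8.1]
ft_force: [-0.9, -0.2, -1.0]
finger_gap: 48.9
```

Emit:
{"op": "servo_tool", "data": {"motion": [[40, 0, 30, 0, 0, 0, 0], [40, 0, 44, 0, 0, 0, 0], [40, 0, 44, 0, 0, 0, 0], [40, 0, 44, 0, 0, 0, 0], [40, 0, 44, 0, 0, 0, 0], [40, 0, 44, 0, 0, 0, 0], [40, 0, 44, 0, 0, 0, 0], [40, 0, 35, 0, 0, 0, 0], [40, 0, 15, 0, 0, 0, 0], [40, 0, 0, 0, 0, 0, 0]]}}

```text
time: 15.1
tool_pos: [572.1, -274.0, 103.4]
tcp_rot: [-179.8, 0.7, -10.6]
ft_force: [-0.0, 0.6, -0.7]
finger_gap: 48.7
```

```bash
python3 go.py 579 -278 -8 -8.6
```

```text
t 15.1 shift(start axes) [  9.   3. 111.] dist 112.0 rotvec [-0.003  0.013 -0.034] gap 48.7 F [-0.   0.6 -0.7] pose [ 572. -274.  103.] [-179.8    0.7  -10.6]
```

Emit:
{"op": "servo_tool", "data": {"motion": [[40, 8, 3, 20, -0.003, 0.013, -0.034], [40, 0, 0, 30, 0, 0, 0], [40, 0, 0, 30, 0, 0, 0], [40, 0, 0, 15, 0, 0, 0], [40, 0, 0, 5, 0, 0, 0], [40, 0, 0, 0, 0, 0, 0], [40, 0, 0, 0, 0, 0, 0]]}}

```text
time: 15.8
tool_pos: [584.4, -273.8, 6.1]
tcp_rot: [179.9, -0.4, -9.1]
ft_force: [-0.4, 0.6, -1.4]
finger_gap: 48.8
```

```bash
python3 go.py 579 -278 -9 -8.6
```

```text
t 15.8 shift(start axes) [-5.  5. 15.] dist 17.0 rotvec [ 0.001 -0.006 -0.009] gap 48.8 F [-0.4  0.6 -1.4] pose [ 584. -274.    6.] [179.9  -0.4  -9.1]
```

Emit:
{"op": "servo_tool", "data": {"motion": [[40, -5, 5, 8, 0, 0, 0], [40, 0, 0, 6, 0, 0, 0], [40, 0, 0, 0, 0, 0, 0], [62, 0, 0, 0, 0, 0, 0], [62, 0, 0, 0, 0, 0, 0], [62, 0, 0, 0, 0, 0, 0], [66, 0, 0, -20, 0, 0, 0], [85, 0, 0, -40, 0, 0, 0], [85, 0, 0, -50, 0, 0, 0], [85, 0, 0, 0, 0, 0, 0]]}}

```text
time: 16.8
tool_pos: [580.5, -274.4, 107.3]
tcp_rot: [-179.8, -0.6, -9.1]
ft_force: [2.3, -0.5, 1.1]
finger_gap: 85.0
```

```bash
python3 go.py 683 -107 110 -30; python3 -c "
from h import *
wshot('w8')"
```

```text
t 16.8 shift(start axes) [  75. -182.   -2.] dist 196.0 rotvec [-0.004 -0.009  0.364] gap 85.0 F [ 2.3 -0.5  1.1] pose [ 580. -274.  107.] [-179.8   -0.6   -9.1]
```

View pics/w8.png

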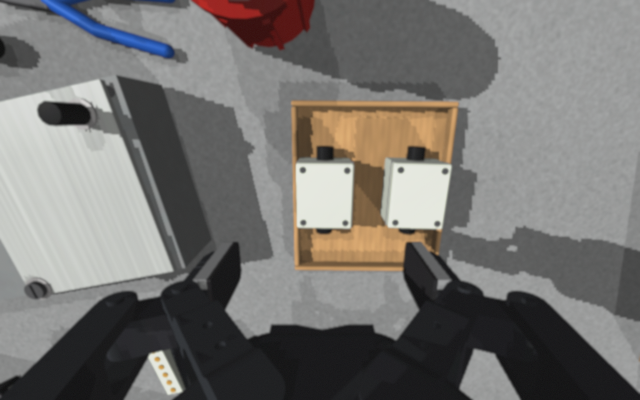

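Both junction boxes lie in the tray, tops at (325,193) and (417,193). Next, the cover by its knob, with the fingers as a fork.

Emit:
{"op": "servo_tool", "data": {"motion": [[85, 0, 0, 0, 0, 0, 0.145], [85, 0, 0, 0, 0, 0, 0.145], [50, 0, 0, 0, 0, 0, 0.145], [50, -2, -38, 0, 0, 0, 0], [50, -2, -38, 0, 0, 0, 0], [50, -2, -38, 0, 0, 0, 0], [50, -2, -38, 0, 0, 0, 0], [50, -2, -38, 0, 0, 0, 0], [50, 0, 0, 0, 0, 0, 0], [50, 0, 0, 0, 0, 0, 0]]}}

```text
time: 17.85
tool_pos: [676.2, -104.9, 90.9]
tcp_rot: [-179.9, 0.8, -35.3]
ft_force: [0.1, 0.5, -1.0]
finger_gap: 49.5
```

```bash
python3 go.py 683 -107 40 -34.3; python3 -c "
from h import *
s,c,im=wshot('w9'); g=im.max(2); m=(g<60); u,v=px(c,(683,-107,91)).astype(int); print(u,v)
k=np.zeros_like(m); k[v-40:v+40,u-40:u+40]=1
for a,r,q in blobs(m&k,100): print(a,r, onz(c,r[0],91).round())
cv2.imwrite('pics/w9c.png',cv2.resize(im[v-90:v+90,u-110:u+110],None,fx=2.5,fy=2.5))"
```

```text
t 17.9 shift(start axes) [ 7. -2. 51.] dist 51.0 rotvec [-0.002  0.013 -0.017] gap 49.5 F [ 0.1  0.5 -1. ] pose [ 676. -105.   91.] [-179.9    0.8  -35.3]
320 218
481.5 ((326.6517639160156, 211.6793212890625), (20.678327560424805, 29.148963928222656), 4.763641834259033) [ 684. -113.   91.]
```

View pics/w9.png

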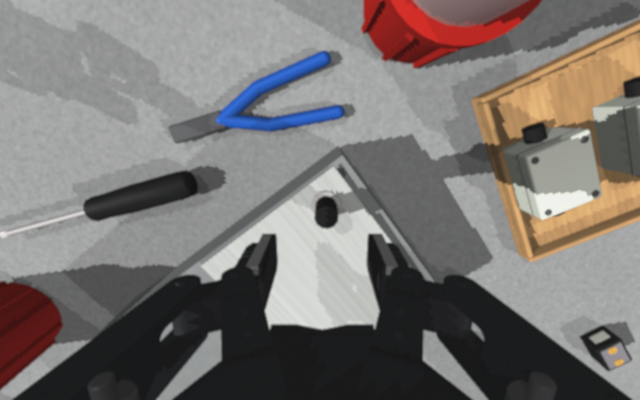

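The wrist view shows the knob top at (326,216), between the fingers laterally, 8 mm ahead. Move over, down, and narrow to 30 mm.

Emit:
{"op": "servo_tool", "data": {"motion": [[50, 7, 1, 0, 0, 0.012, 0], [50, 0, 0, 0, 0, 0, 0], [50, 0, 0, 20, 0, 0, 0], [50, 0, 0, 18, 0, 0, 0], [50, 0, 0, 8, 0, 0, 0], [28, 0, 0, 0, 0, 0, 0], [28, 0, 0, 0, 0, 0, 0], [28, 0, 0, 0, 0, 0, 0]], "force": 20}}

```text
time: 18.7
tool_pos: [679.3, -116.4, 42.5]
tcp_rot: [-179.9, 0.0, -35.7]
ft_force: [0.5, 0.4, 0.2]
finger_gap: 28.0
```

```bash
python3 go.py 682 -110 40 -34.3
```

```text
t 18.7 shift(start axes) [-2. -7.  3.] dist 7.0 rotvec [-0.001  0.001 -0.025] gap 28.0 F [0.5 0.4 0.2] pose [ 679. -116.   43.] [-179.9    0.   -35.7]
```

Emit:
{"op": "servo_tool", "data": {"motion": [[28, 0, -12, 0, 0, 0, -0.05], [28, -1.6, -22, 0, 0, 0, -0.14], [28, -1.6, -22, 0, 0, 0, -0.14], [28, -1.6, -22, 0, 0, 0, -0.14], [28, -1.6, -22, 0, 0, 0, -0.14], [28, 0, 0, 0, 0, 0, 0]]}}

```text
time: 19.3
tool_pos: [714.5, -22.5, 47.7]
tcp_rot: [179.9, -0.3, 0.4]
ft_force: [-0.6, 0.4, 0.0]
finger_gap: 28.4
```

```bash
cat > arc.py <<'E'
from h import *
s=sense(); d=s['tool_pos'][:2]-np.array([549,-18]); print(round(s['time'],1),s['tool_pos'].round(),s['tcp_rot'].round(1),'r',np.linalg.norm(d).round(1),'phi',np.degrees(np.arctan2(d[1],d[0])).round(1),'cover~',(np.arctan2(d[1],d[0])+np.radians(35)).round(2),'F',s['ft_force'].round(1))
E
python3 arc.py
```

```text
19.3 [714. -23.  48.] [179.9  -0.3   0.4] r 165.5 phi -1.6 cover~ 0.58 F [-0.6  0.4  0. ]
```

Emit:
{"op": "servo_tool", "data": {"motion": [[28, -1, -14, 5, 0, 0, -0.08], [28, -1.6, -22, 0, 0, 0, -0.14], [28, -1.6, -22, 0, 0, 0, -0.14], [28, -1.6, -22, 0, 0, 0, -0.14], [28, -1.6, -22, 0, 0, 0, -0.14], [28, -1.6, -22, 0, 0, 0, -0.14], [28, -1.6, -18, 0, 0, 0, -0.12], [28, 0, 0, 0, 0, 0, 0]]}}

```text
time: 20.1
tool_pos: [658.4, 97.0, 49.0]
tcp_rot: [178.9, -0.5, 52.3]
ft_force: [-0.7, -0.8, -0.5]
finger_gap: 28.0
```

```bash
python3 arc.py
```

```text
20.1 [658.  97.  49.] [178.9  -0.5  52.3] r 158.7 phi 46.4 cover~ 1.42 F [-0.7 -0.8 -0.5]
```

Emit:
{"op": "servo_tool", "data": {"motion": [[28, 3, -15, 4, 0.018, 0, -0.04], [28, -1, -15, 0, 0, 0, -0.08], [28, 0, -12, 0, 0, 0, -0.06], [28, 0, 0, 0, 0, 0, 0], [28, 0, 0, 0, 0, 0, 0]]}}

```text
time: 20.6
tool_pos: [630.7, 117.6, 48.8]
tcp_rot: [179.4, -0.6, 61.1]
ft_force: [-0.9, -0.9, 0.1]
finger_gap: 28.0
```

```bash
python3 arc.py; python3 -c "
from h import *
cv2.imwrite('pics/t2.png',cv2.resize(snapshot('top')[110:290,170:470],None,fx=2.66,fy=2.66,interpolation=cv2.INTER_CUBIC))"
```

```text
20.6 [631. 118.  49.] [179.4  -0.6  61.1] r 158.3 phi 58.9 cover~ 1.64 F [-0.9 -0.9  0.1]
```

Emit:
{"op": "servo_tool", "data": {"motion": [[40, 0, 0, 0, 0, 0, 0], [40, 0, 0, -30, 0, 0, 0], [60, 0, 0, -40, 0, 0, 0], [85, 0, 0, -10, 0, 0, 0.14], [85, 0, 0, 0, 0, 0, 0.14], [85, 0, 0, 0, 0, 0, 0.14], [85, 0, 0, 0, 0, 0, 0.14], [85, 0, 0, 0, 0, 0, 0.14], [85, 0, 0, 0, 0, 0, 0.14], [85, 0, 0, 0, 0, 0, 0.14]]}}

```text
time: 21.65
tool_pos: [634.7, 111.3, 133.1]
tcp_rot: [-179.9, -1.0, 1.4]
ft_force: [0.1, 0.4, 0.2]
finger_gap: 85.1
```

```bash
python3 go.py 387 160 110 0; python3 - <<'E'
from h import *
c=cam('top'); im=snapshot('top'); cv2.imwrite('pics/t3.png',im)
hsv=cv2.cvtColor(im,cv2.COLOR_BGR2HSV); r=im[230:300,220:450]
# brass screws: saturated orange
m=(hsv[...,0]>8)&(hsv[...,0]<28)&(hsv[...,1]>70); m[:235]=0; m[300:]=0; m[:,:200]=0; m[:,480:]=0
for a,rr,_ in blobs(m,0): print(a,np.round(rr[0],1),onz(c,rr[0],22).round())
E
```

```text
t 21.6 shift(start axes) [-247.  -55.   19.] dist 254.0 rotvec [-0.002 -0.017  0.025] gap 85.1 F [0.1 0.4 0.2] pose [635. 111. 133.] [-179.9   -1.     1.4]
5.0 [406.  286.5] [ 333. -260.   22.]
4.0 [406. 279.] [ 355. -260.   22.]
0.0 [335.  276.5] [364. -55.  22.]
0.5 [334.8 272.8] [375. -54.  22.]
3.5 [372. 270.] [ 381. -162.   22.]
0.0 [334.  268.5] [387. -52.  22.]
0.0 [334.  264.5] [398. -52.  22.]
4.5 [369.8 263.3] [ 401. -156.   22.]
0.0 [333.5 260. ] [411. -51.  22.]
0.0 [333. 256.] [423. -49.  22.]
0.0 [332.5 252. ] [435. -48.  22.]
7.5 [440.  235.5] [ 479. -362.   22.]
```

View pics/t2.png

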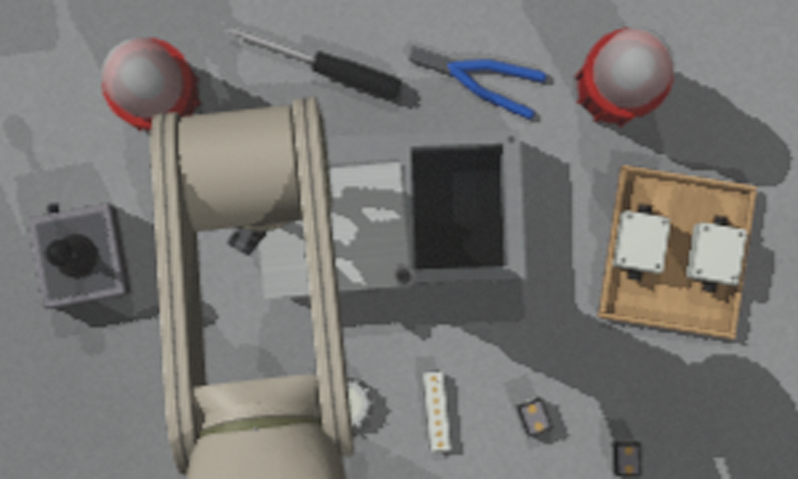

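Top view: the chamber is fully open, both boxes in the tray, and one driver has been knocked from (419,271) to about (406,283) px. Compute the chamber centre and move to the left driver.

Emit:
{"op": "servo_tool", "data": {"motion": [[85, -38, -9, 0, 0, -0.017, 0.025], [85, -42, -9, 0, 0, 0, 0], [85, -42, -9, 0, 0, 0, 0], [85, -42, -9, 0, 0, 0, 0], [85, -42, -9, 0, 0, 0, 0], [85, -36, -9, 5, 0, 0, 0], [85, 0, 0, 15, 0, 0, 0], [85, 0, 0, 0, 0, 0, 0], [85, 0, 0, 0, 0, 0, 0]]}}

```text
time: 22.6
tool_pos: [388.7, 165.4, 112.2]
tcp_rot: [-179.9, -0.2, -0.1]
ft_force: [-0.1, -0.2, 0.6]
finger_gap: 85.1
```

```bash
cat > drv.py <<'E'
from h import *
import sys
# find brass screws in the wrist picture, pair them (about 18 mm apart), print driver centre and yaw (x axis along the screws)
s,c,im=wshot(sys.argv[1]); hsv=cv2.cvtColor(im,cv2.COLOR_BGR2HSV)
m=(hsv[...,0]>8)&(hsv[...,0]<26)&(hsv[...,1]>110)&(hsv[...,2]>110)
Q=[(r[0],onz(c,r[0],float(sys.argv[2]) if len(sys.argv)>2 else 22)[:2]) for a,r,_ in blobs(m,6) if a<150]
print('tcp',s['tool_pos'].round(),s['tcp_rot'].round(1))
for i,(p,a) in enumerate(Q):
    for q,b in Q[i+1:]:
        e=b-a; n=np.linalg.norm(e)
        if 8<n<30: print(np.round(p),np.round(q),'mid',((a+b)/2).round(1),'len',n.round(1),'yaw',((np.degrees(np.arctan2(e[1],e[0]))+90)%180-90).round(1))
E
python3 drv.py a1; python3 - <<'E'
from h import *
c=cam('top'); q=[onz(c,(170+u/2.66,110+v/2.66),60)[:2] for u,v in [(412,148),(502,145),(504,267),(414,270)]]; print(np.round(q).tolist(),np.mean(q,0).round())
f=np.load('pics/a1.npz')
E
```

```text
tcp [389. 165. 112.] [-1.799e+02 -2.000e-01 -1.000e-01]
[540. 214.] [541. 203.] mid [372.1 -48.4] len 11.9 yaw 6.5
[540. 214.] [542. 191.] mid [378.  -47.7] len 23.7 yaw 6.3
[541. 203.] [542. 191.] mid [383.9 -47.1] len 11.8 yaw 6.1
[541. 203.] [544. 179.] mid [389.8 -46.8] len 23.7 yaw 4.6
[318. 202.] [338. 195.] mid [383. 161.] len 20.1 yaw -71.0
[542. 191.] [544. 179.] mid [395.7 -46.1] len 11.9 yaw 3.1
[542. 191.] [546. 167.] mid [401.5 -45.3] len 23.5 yaw 5.4
[544. 179.] [546. 167.] mid [407.4 -45. ] len 11.7 yaw 7.7
[544. 179.] [548. 155.] mid [413.1 -44.7] len 23.0 yaw 5.4
[546. 167.] [548. 155.] mid [418.9 -43.9] len 11.3 yaw 3.1
[546. 167.] [549. 142.] mid [424.8 -43.3] len 23.3 yaw 4.6
[548. 155.] [549. 142.] mid [430.5 -43. ] len 12.0 yaw 6.0
[[682.0, -28.0], [685.0, -124.0], [554.0, -125.0], [551.0, -29.0]] [618. -76.]
```

Driver a is at (383,161), screws along −71°; chamber centre ≈ (624,−74) in the robot frame. Grip it across its length at yaw 19°.

Emit:
{"op": "servo_tool", "data": {"motion": [[85, -6, 4, 0, 0, 0, 0], [85, 0, 0, 0, 0, 0, -0.14], [85, 0, 0, 20, 0, 0, -0.14], [85, 0, 0, 30, 0, 0, -0.05], [85, 0, 0, 0, 0, 0, 0], [85, 0, 0, 0, 0, 0, 0]]}}

```text
time: 23.25
tool_pos: [387.3, 159.6, 65.6]
tcp_rot: [-180.0, -0.5, 19.2]
ft_force: [0.3, 0.2, 0.8]
finger_gap: 85.2
```

```bash
python3 go.py 383 161 -27 19;  python3 drv.py a2 | head -4
```

```text
t 23.2 shift(start axes) [-4. -3. 93.] dist 93.0 rotvec [-0.    -0.008  0.004] gap 85.2 F [0.3 0.2 0.8] pose [387. 160.  66.] [-180.    -0.5   19.2]
tcp [387. 160.  66.] [-180.    -0.5   19.2]
[540. 290.] [546. 279.] mid [384.  -45.6] len 11.8 yaw 5.6
[540. 290.] [552. 268.] mid [389.7 -45.2] len 23.2 yaw 4.8
[546. 279.] [552. 268.] mid [395.6 -44.6] len 11.4 yaw 4.0
```

Emit:
{"op": "servo_tool", "data": {"motion": [[85, -4, -3, 20, 0, -0.008, 0], [85, 0, 0, 30, 0, 0, 0], [85, 0, 0, 25, 0, 0, 0], [85, 0, 0, 10, 0, 0, 0], [85, 0, 0, 0, 0, 0, 0], [85, 0, 0, 0, 0, 0, 0]]}}

```text
time: 23.9
tool_pos: [390.7, 162.9, -11.9]
tcp_rot: [180.0, -0.7, 18.8]
ft_force: [0.1, -0.1, 0.1]
finger_gap: 84.8
```

```bash
python3 go.py 383 161 -27 19
```

```text
t 23.9 shift(start axes) [-8. -1. 15.] dist 17.0 rotvec [ 0.001 -0.013 -0.003] gap 84.8 F [ 0.1 -0.1  0.1] pose [391. 163. -12.] [180.   -0.7  18.8]
```

Emit:
{"op": "servo_tool", "data": {"motion": [[85, -8, 0, 10, 0, -0.012, 0], [85, 0, 0, 4, 0, 0, 0], [85, 0, 0, 0, 0, 0, 0], [85, 0, 0, 0, 0, 0, 0]]}}

```text
time: 24.3
tool_pos: [385.5, 160.9, -23.7]
tcp_rot: [179.9, -0.3, 18.8]
ft_force: [-0.4, -0.9, -0.3]
finger_gap: 84.5
```

```bash
python3 go.py 383 161 -27 19
```

```text
t 24.3 shift(start axes) [-2. -1.  3.] dist 4.0 rotvec [ 0.001 -0.005 -0.004] gap 84.5 F [-0.4 -0.9 -0.3] pose [385. 161. -24.] [179.9  -0.3  18.8]
```

Emit:
{"op": "servo_tool", "data": {"motion": [[85, -2, 0, 2, 0, 0, 0], [25, 0, 0, 0, 0, 0, 0], [25, 0, 0, 0, 0, 0, 0], [25, 0, 0, 0, 0, 0, 0], [25, 0, 0, 0, 0, 0, 0], [25, 0, 0, 0, 0, 0, 0], [25, 0, 0, 0, 0, 0, 0]], "force": 50}}

```text
time: 25.0
tool_pos: [384.4, 160.5, -24.8]
tcp_rot: [179.9, -0.4, 18.8]
ft_force: [-0.1, -0.4, -0.4]
finger_gap: 34.7
```

```bash
python3 go.py 581 -75 120 2
```

```text
t 25.0 shift(start axes) [ 111.  286. -144.] dist 339.0 rotvec [ 0.    -0.007  0.293] gap 34.7 F [-0.1 -0.4 -0.4] pose [384. 160. -25.] [179.9  -0.4  18.8]
```

Gripped (34.7 mm). Lift, turn, carry over the far part of the chamber.

Emit:
{"op": "servo_tool", "data": {"motion": [[25, 0, 0, -20, 0, 0, 0], [25, 0, 0, -40, 0, 0, 0], [25, 0, 0, -45, 0, 0, 0.145], [25, 0, 0, -5, 0, 0, 0.145], [25, 0, 0, 0, 0, 0, 0], [25, 30, 26, 0, 0, 0, 0], [25, 32, 28, 0, 0, 0, 0], [25, 32, 28, 0, 0, 0, 0], [25, 32, 28, 0, 0, 0, 0], [25, 32, 28, 0, 0, 0, 0]]}}

```text
time: 26.0
tool_pos: [544.7, 27.3, 82.1]
tcp_rot: [-179.9, 0.2, 3.5]
ft_force: [-0.6, 0.3, 0.7]
finger_gap: 34.8
```

Emit:
{"op": "servo_tool", "data": {"motion": [[25, 32, 28, 0, 0, 0, 0], [25, 32, 28, 0, 0, 0, 0], [25, 25, 22, 0, 0, 0, 0], [25, 0, 0, 0, 0, 0, 0], [25, 0, 0, 0, 0, 0, 0]]}}

```text
time: 26.5
tool_pos: [640.6, -52.4, 70.7]
tcp_rot: [-179.8, 0.8, 4.5]
ft_force: [-0.7, 0.3, -0.5]
finger_gap: 34.9
```

```bash
python3 go.py 667 -73 -8 2
```

```text
t 26.5 shift(start axes) [26. 23. 78.] dist 86.0 rotvec [-0.004  0.014  0.044] gap 34.9 F [-0.7  0.3 -0.5] pose [641. -52.  71.] [-179.8    0.8    4.5]
```

Emit:
{"op": "servo_tool", "data": {"motion": [[25, 13, 12, 0, -0.004, 0.014, 0.044], [25, 13, 12, 0, 0, 0, 0], [25, 0, 0, 0, 0, 0, 0], [25, 0, 0, 0, 0, 0, 0]]}}

```text
time: 26.9
tool_pos: [666.7, -73.8, 67.8]
tcp_rot: [-180.0, 0.1, 2.0]
ft_force: [-0.3, -0.2, -0.3]
finger_gap: 35.1
```

```bash
python3 go.py 667 -73 -8 2; python3 -c "
from h import *
wshot('c1')"
```

```text
t 26.9 shift(start axes) [ 0. -1. 76.] dist 76.0 rotvec [-0.     0.002 -0.   ] gap 35.1 F [-0.3 -0.2 -0.3] pose [667. -74.  68.] [-1.8e+02  1.0e-01  2.0e+00]
```

View pics/c1.png

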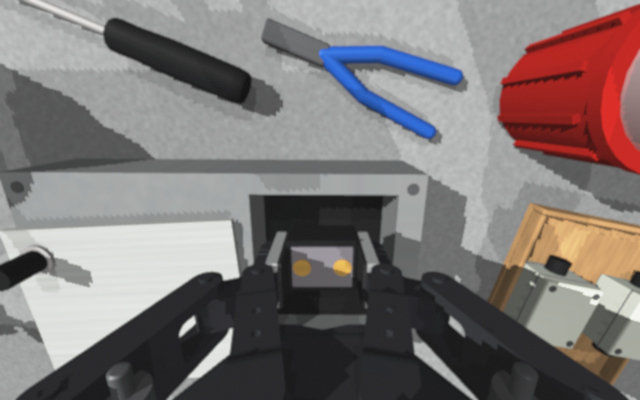

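The wrist view shows the driver held squarely over the chamber; the chamber's far rim runs from (250,195) to (397,195).

```bash
python3 -c "
from h import *
f=np.load('pics/c1.npz'); c=(f['K'],f['R'],f['t'])
for p in [(250,195),(397,195)]: print(onz(c,p,60).round(1))"
```

```text
[686.  -24.4  60. ]
[ 689.2 -121.8   60. ]
```

Emit:
{"op": "servo_tool", "data": {"motion": [[25, -3, 0, 20, 0, 0, 0], [25, -1, 0, 25, 0, 0, 0], [25, -1, 0, 12, 0, 0, 0], [25, 0, 0, 0, 0, 0, 0], [25, 0, 0, 0, 0, 0, 0]]}}

```text
time: 27.45
tool_pos: [661.4, -71.4, 12.1]
tcp_rot: [180.0, -0.1, 2.1]
ft_force: [-0.0, 0.0, -0.5]
finger_gap: 34.9
```

```bash
python3 go.py 664 -74 -7 2
```

```text
t 27.4 shift(start axes) [ 2.  3. 19.] dist 19.0 rotvec [ 0.    -0.002  0.002] gap 34.9 F [-0.   0.  -0.5] pose [661. -71.  12.] [ 1.8e+02 -1.0e-01  2.1e+00]
```

Emit:
{"op": "servo_tool", "data": {"motion": [[25, 2, 3, 10, 0, 0, 0], [25, 0, 0, 9, 0, 0, 0], [25, 0, 0, 0, 0, 0, 0], [50, 0, 0, 0, 0, 0, 0], [50, 0, 0, 0, 0, 0, 0], [50, 0, 0, 0, 0, 0, 0], [50, 0, 0, -30, 0, 0, 0], [50, 0, 0, -40, 0, 0, 0], [85, 0, 0, -40, 0, 0, 0], [85, 0, 0, 0, 0, 0, 0]]}}

```text
time: 28.45
tool_pos: [664.7, -74.6, 108.2]
tcp_rot: [179.9, -0.2, 2.1]
ft_force: [0.9, -0.9, 1.4]
finger_gap: 77.1
```

```bash
python3 go.py 396 -155 90 0; python3 drv.py c2 37
```

```text
t 28.4 shift(start axes) [-272.   70.   17.] dist 281.0 rotvec [ 0.001 -0.004  0.037] gap 77.1 F [ 0.9 -0.9  1.4] pose [665. -75. 108.] [179.9  -0.2   2.1]
tcp [665. -75. 108.] [179.9  -0.2   2.1]
[476. 284.] [468. 280.] mid [ 583.  -225.1] len 10.0 yaw 65.5
[311. 198.] [333. 198.] mid [665.  -73.8] len 20.1 yaw -87.3
```

Driver a lies in the chamber at (665,−74). Next driver b.

Emit:
{"op": "servo_tool", "data": {"motion": [[85, -36, 9, 0, 0, 0, 0.037], [85, -40, 10, 0, 0, 0, 0], [85, -40, 10, 0, 0, 0, 0], [85, -40, 10, 0, 0, 0, 0], [85, -40, 10, 0, 0, 0, 0], [85, -40, 10, 0, 0, 0, 0], [85, -34, 9, 5, 0, 0, 0], [85, 0, 0, 10, 0, 0, 0], [85, 0, 0, 0, 0, 0, 0], [85, 0, 0, 0, 0, 0, 0]]}}

```text
time: 29.5
tool_pos: [379.5, -142.8, 79.1]
tcp_rot: [-179.8, 0.5, -0.0]
ft_force: [-0.1, -0.8, -0.3]
finger_gap: 85.1
```

```bash
python3 drv.py b1 | grep -v -- "-4[0-9]\."
```

```text
tcp [ 380. -143.   79.] [-179.8    0.5   -0. ]
[453. 248.] [456. 227.] mid [ 346.4 -258.7] len 20.1 yaw 0.8
[224. 216.] [222. 204.] mid [372.5 -55.7] len 11.4 yaw 2.7
[224. 216.] [218. 190.] mid [378.3 -55. ] len 23.1 yaw 4.6
[222. 204.] [218. 190.] mid [384.  -54.8] len 11.6 yaw 6.5
[222. 204.] [216. 176.] mid [390.1 -54.4] len 23.8 yaw 5.0
[344. 198.] [338. 176.] mid [ 393.1 -157.6] len 20.1 yaw 18.1
[218. 190.] [216. 176.] mid [395.9 -53.7] len 12.1 yaw 3.6
[218. 190.] [213. 163.] mid [401.5 -53.1] len 23.5 yaw 4.8
[216. 176.] [213. 163.] mid [407.6 -52.7] len 11.4 yaw 6.1
[216. 176.] [210. 148.] mid [413.5 -52.2] len 23.3 yaw 5.6
[213. 163.] [210. 148.] mid [419.2 -51.6] len 11.9 yaw 5.2
[213. 163.] [207. 134.] mid [424.9 -51.1] len 23.4 yaw 5.2
[210. 148.] [207. 134.] mid [430.8 -50.5] len 11.5 yaw 5.2
```

Driver b (393,−158) at 18°, driver c (346,−259) at 1°. I'll grip these across their 28 mm width.

Emit:
{"op": "servo_tool", "data": {"motion": [[85, 12, 14, 0, -0.003, 0.008, -0.14], [85, 0, 0, 10, 0, 0, -0.14], [85, 0, 0, 30, 0, 0, -0.035], [85, 0, 0, 30, 0, 0, 0], [85, 0, 0, 10, 0, 0, 0], [85, 0, 0, 0, 0, 0, 0], [85, 0, 0, 0, 0, 0, 0]]}}

```text
time: 30.25
tool_pos: [400.5, -157.1, 0.1]
tcp_rot: [179.9, -0.2, 19.1]
ft_force: [0.2, -0.9, 0.3]
finger_gap: 85.3
```

```bash
python3 go.py 393 -157.5 -26 18
```

```text
t 30.2 shift(start axes) [-7. -2. 26.] dist 27.0 rotvec [ 0.002 -0.003  0.019] gap 85.3 F [ 0.2 -0.9  0.3] pose [ 401. -157.    0.] [179.9  -0.2  19.1]
```

Emit:
{"op": "servo_tool", "data": {"motion": [[85, -8, -2, 12, 0, 0, 0.019], [85, -1, 0, 11, 0, 0, 0], [85, 0, 0, 0, 0, 0, 0], [85, 0, 0, 0, 0, 0, 0]]}}

```text
time: 30.65
tool_pos: [393.1, -159.4, -21.7]
tcp_rot: [179.7, -0.4, 17.9]
ft_force: [0.0, 0.8, -0.9]
finger_gap: 85.0
```

```bash
python3 go.py 393 -157.5 -26 18
```

```text
t 30.6 shift(start axes) [ 0. -2.  4.] dist 5.0 rotvec [ 0.005 -0.007 -0.002] gap 85.0 F [ 0.   0.8 -0.9] pose [ 393. -159.  -22.] [179.7  -0.4  17.9]
```

Emit:
{"op": "servo_tool", "data": {"motion": [[85, 0, -2, 3, 0, 0, 0], [18, 0, 0, 0, 0, 0, 0], [18, 0, 0, 0, 0, 0, 0], [18, 0, 0, 0, 0, 0, 0], [18, 0, 0, 0, 0, 0, 0], [18, 0, 0, 0, 0, 0, 0], [18, 0, 0, 0, 0, 0, 0], [18, 0, 0, -20, 0, 0, 0], [18, 0, 0, -40, 0, 0, 0.14], [18, 0, 0, -40, 0, 0, 0.14]]}}

```text
time: 31.65
tool_pos: [386.9, -154.4, 72.1]
tcp_rot: [-179.8, 0.1, 1.5]
ft_force: [1.8, -0.9, -0.7]
finger_gap: 27.0
```

```bash
python3 go.py 626 -75 90 2
```

```text
t 31.6 shift(start axes) [241. -73. -18.] dist 253.0 rotvec [-0.003  0.002 -0.009] gap 27.0 F [ 1.8 -0.9 -0.7] pose [ 387. -154.   72.] [-1.798e+02  1.000e-01  1.500e+00]
```

Emit:
{"op": "servo_tool", "data": {"motion": [[18, 34, -10, -20, 0, 0, 0], [18, 40, -12, -5, 0, 0, 0], [18, 40, -12, 0, 0, 0, 0], [18, 40, -12, 0, 0, 0, 0], [18, 40, -12, 0, 0, 0, 0], [18, 36, -11, 0, 0, 0, 0], [18, 6, -2, 0, 0, 0, 0], [18, 0, 0, 0, 0, 0, 0], [18, 0, 0, 0, 0, 0, 0]]}}

```text
time: 32.55
tool_pos: [633.2, -77.3, 104.8]
tcp_rot: [179.8, -0.4, 1.1]
ft_force: [-0.7, -0.4, -0.7]
finger_gap: 27.2
```

```bash
python3 go.py 626 -75 -7 2
```

```text
t 32.5 shift(start axes) [ -8.  -3. 112.] dist 112.0 rotvec [ 0.003 -0.007 -0.017] gap 27.2 F [-0.7 -0.4 -0.7] pose [633. -77. 105.] [179.8  -0.4   1.1]
```

Emit:
{"op": "servo_tool", "data": {"motion": [[18, -8, -3, 15, 0.003, -0.007, -0.017], [18, -1, 0, 30, 0, 0, 0], [18, -1, 0, 30, 0, 0, 0], [18, 0, 0, 12, 0, 0, 0], [18, 0, 0, 0, 0, 0, 0], [18, 0, 0, 0, 0, 0, 0]]}}

```text
time: 33.15
tool_pos: [619.0, -78.2, 18.7]
tcp_rot: [179.9, -0.1, 1.8]
ft_force: [-0.1, -0.1, -0.8]
finger_gap: 26.8
```

```bash
python3 go.py 626 -75 -7 2
```

```text
t 33.1 shift(start axes) [ 7. -3. 26.] dist 27.0 rotvec [ 0.001 -0.002 -0.003] gap 26.8 F [-0.1 -0.1 -0.8] pose [619. -78.  19.] [ 1.799e+02 -1.000e-01  1.800e+00]
```

Emit:
{"op": "servo_tool", "data": {"motion": [[18, 6, -3, 10, 0, 0, 0], [18, 0, 0, 12, 0, 0, 0], [18, 0, 0, 3, 0, 0, 0], [18, 0, 0, 0, 0, 0, 0], [45, 0, 0, 0, 0, 0, 0], [45, 0, 0, 0, 0, 0, 0], [45, 0, 0, 0, 0, 0, 0], [45, 0, 0, -30, 0, 0, 0], [50, 0, 0, -40, 0, 0, 0], [85, 0, 0, -40, 0, 0, 0]]}}

```text
time: 34.15
tool_pos: [622.6, -74.2, 101.8]
tcp_rot: [-180.0, 0.3, 1.8]
ft_force: [1.5, -0.7, -0.0]
finger_gap: 63.2
```

```bash
python3 go.py 347 -259 80 1; python3 drv.py c3 37
```

```text
t 34.1 shift(start axes) [-281.  176.   23.] dist 332.0 rotvec [-0.     0.005  0.014] gap 63.2 F [ 1.5 -0.7 -0. ] pose [623. -74. 102.] [-180.     0.3    1.8]
tcp [623. -74. 102.] [-180.     0.3    1.8]
[324. 205.] [324. 183.] mid [628.  -74.5] len 20.3 yaw 2.5
[324. 183.] [312. 152.] mid [651.3 -68.8] len 28.4 yaw 21.7
[324. 183.] [336. 151.] mid [651.8 -79.1] len 29.2 yaw -20.0
[312. 152.] [336. 151.] mid [665.  -73.8] len 20.5 yaw -87.1
```

Driver b lies in the chamber at (628,−74). Now driver c.

Emit:
{"op": "servo_tool", "data": {"motion": [[85, -30, 19, -10, 0, 0.005, 0.014], [85, -36, 22, 0, 0, 0, 0], [85, -36, 22, 0, 0, 0, 0], [85, -36, 22, 0, 0, 0, 0], [85, -36, 22, 0, 0, 0, 0], [85, -36, 22, 0, 0, 0, 0], [85, -36, 22, 0, 0, 0, 0], [85, -26, 17, 0, 0, 0, 0], [85, 0, 0, 0, 0, 0, 0], [85, 0, 0, 0, 0, 0, 0]]}}

```text
time: 35.2
tool_pos: [355.2, -256.0, 124.9]
tcp_rot: [179.3, -1.7, 1.1]
ft_force: [0.2, -0.5, 0.6]
finger_gap: 84.9
```

```bash
python3 drv.py d1 | grep -v -- "-5[0-9]\."; python3 go.py 347 -259 -26 1
```

```text
tcp [ 355. -256.  125.] [179.3  -1.7   1.1]
[325. 210.] [324. 191.] mid [ 346.5 -258.9] len 19.9 yaw 1.9
t 35.2 shift(start axes) [-13.   1. 151.] dist 151.0 rotvec [ 0.013 -0.029  0.002] gap 84.8 F [ 0.1 -0.5 -0.3] pose [ 355. -256.  125.] [179.3  -1.7   1.1]
```

Emit:
{"op": "servo_tool", "data": {"motion": [[85, -10, 2, 10, 0.013, -0.029, 0], [85, 0, 0, 30, 0, 0, 0], [85, -2, 0, 35, 0, 0, 0], [85, -2, 0, 35, 0, 0, 0], [85, 0, 0, 15, 0, 0, 0], [85, 0, 0, 0, 0, 0, 0], [85, 0, 0, 0, 0, 0, 0]]}}

```text
time: 35.95
tool_pos: [343.7, -255.1, -6.8]
tcp_rot: [-179.8, 0.4, 1.8]
ft_force: [0.0, 0.1, -0.2]
finger_gap: 85.2
```

```bash
python3 go.py 346.5 -259 -26 2
```

```text
t 36.0 shift(start axes) [ 3.  4. 19.] dist 20.0 rotvec [-0.004  0.007 -0.004] gap 85.2 F [ 0.   0.1 -0.2] pose [ 344. -255.   -7.] [-179.8    0.4    1.8]
```

Emit:
{"op": "servo_tool", "data": {"motion": [[85, 3, 4, 9, -0.004, 0.007, 0], [85, 0, 0, 8, 0, 0, 0], [85, 0, 0, 0, 0, 0, 0], [85, 0, 0, 0, 0, 0, 0]]}}

```text
time: 36.35
tool_pos: [349.5, -260.8, -22.6]
tcp_rot: [179.8, -0.2, 1.9]
ft_force: [0.5, 0.5, -0.6]
finger_gap: 84.9
```

```bash
python3 go.py 346.5 -259 -26 2
```

```text
t 36.4 shift(start axes) [-3. -2.  3.] dist 5.0 rotvec [ 0.003 -0.003 -0.002] gap 84.9 F [ 0.5  0.5 -0.6] pose [ 349. -261.  -23.] [179.8  -0.2   1.9]
```

Emit:
{"op": "servo_tool", "data": {"motion": [[85, -3, -2, 2, 0, 0, 0], [18, 0, 0, 0, 0, 0, 0], [18, 0, 0, 0, 0, 0, 0], [18, 0, 0, 0, 0, 0, 0], [18, 0, 0, 0, 0, 0, 0], [18, 0, 0, 0, 0, 0, 0], [18, 0, 0, 0, 0, 0, 0], [18, 0, 0, -25, 0, 0, 0], [18, 0, 0, -45, 0, 0, 0], [18, 0, 0, -45, 0, 0, 0]]}}

```text
time: 37.35
tool_pos: [341.1, -254.3, 87.0]
tcp_rot: [-179.6, 0.4, 1.8]
ft_force: [0.6, -0.9, -0.9]
finger_gap: 26.9
```

```bash
python3 go.py 582 -76 95 2
```

```text
t 37.4 shift(start axes) [ 246. -171.   -9.] dist 300.0 rotvec [-0.006  0.007 -0.003] gap 26.9 F [ 0.6 -0.9 -0.9] pose [ 341. -254.   87.] [-179.6    0.4    1.8]
```

Emit:
{"op": "servo_tool", "data": {"motion": [[18, 30, -21, -10, -0.006, 0.007, 0], [18, 35, -24, 0, 0, 0, 0], [18, 35, -24, 0, 0, 0, 0], [18, 35, -24, 0, 0, 0, 0], [18, 35, -24, 0, 0, 0, 0], [18, 35, -24, 0, 0, 0, 0], [18, 30, -21, 0, 0, 0, 0], [18, 4, -3, 0, 0, 0, 0], [18, 0, 0, 0, 0, 0, 0], [18, 0, 0, 0, 0, 0, 0]]}}

```text
time: 38.35
tool_pos: [587.5, -79.2, 105.5]
tcp_rot: [179.4, -0.6, 1.6]
ft_force: [-0.5, -0.2, -1.1]
finger_gap: 26.9
```

```bash
python3 go.py 582 -76 -6 2
```

```text
t 38.4 shift(start axes) [ -7.  -4. 111.] dist 112.0 rotvec [ 0.01  -0.011 -0.007] gap 26.9 F [-0.5 -0.2 -1.1] pose [588. -79. 106.] [179.4  -0.6   1.6]
```

Emit:
{"op": "servo_tool", "data": {"motion": [[18, -6, -4, 10, 0.01, -0.011, 0], [18, 0, 0, 20, 0, 0, 0], [18, 0, 0, 25, 0, 0, 0], [18, 0, 0, 12, 0, 0, 0], [18, 0, 0, 0, 0, 0, 0], [18, 0, 0, 0, 0, 0, 0]]}}

```text
time: 38.95
tool_pos: [575.5, -79.3, 35.1]
tcp_rot: [-179.9, 0.3, 1.2]
ft_force: [-0.1, 1.3, -0.8]
finger_gap: 27.4
```

```bash
python3 go.py 582 -76 -6 2
```

```text
t 39.0 shift(start axes) [ 7. -3. 41.] dist 42.0 rotvec [-0.002  0.005 -0.014] gap 27.4 F [-0.1  1.3 -0.8] pose [575. -79.  35.] [-179.9    0.3    1.2]
```

Emit:
{"op": "servo_tool", "data": {"motion": [[18, 6, -3, 0, 0, 0.004, -0.01], [18, 0, 0, 0, 0, 0, 0], [18, 0, 0, 12, 0, 0, 0], [18, 0, 0, 12, 0, 0, 0], [18, 0, 0, 5, 0, 0, 0], [18, 0, 0, 0, 0, 0, 0], [18, 0, 0, 0, 0, 0, 0]]}}

```text
time: 39.65
tool_pos: [584.0, -76.4, 6.6]
tcp_rot: [-179.9, -0.2, 1.8]
ft_force: [0.5, 0.4, -0.7]
finger_gap: 27.0
```

```bash
python3 go.py 582 -76 -6 2
```

```text
t 39.6 shift(start axes) [-2. -0. 13.] dist 13.0 rotvec [-0.001 -0.004 -0.003] gap 27.0 F [ 0.5  0.4 -0.7] pose [584. -76.   7.] [-179.9   -0.2    1.8]
```

Emit:
{"op": "servo_tool", "data": {"motion": [[18, -2, 0, 6, 0, 0, 0], [18, 0, 0, 5, 0, 0, 0], [18, 0, 0, 0, 0, 0, 0], [45, 0, 0, 0, 0, 0, 0], [45, 0, 0, 0, 0, 0, 0], [45, 0, 0, 0, 0, 0, 0], [45, 0, 0, -30, 0, 0, 0], [50, 0, 0, -40, 0, 0, 0], [60, 0, 0, -40, 0, 0, 0], [50, 0, 0, 0, 0, 0, 0]]}}

```text
time: 40.65
tool_pos: [580.7, -76.4, 108.1]
tcp_rot: [-179.9, -0.1, 1.8]
ft_force: [0.6, 0.3, 1.0]
finger_gap: 50.3
```

```bash
python3 go.py 631 119 100 60; python3 drv.py c4 37; python3 - <<'E'
from h import *
im=snapshot('top'); cv2.imwrite('pics/t4.png',im); c=cam('top')
hsv=cv2.cvtColor(im,cv2.COLOR_BGR2HSV); m=(hsv[...,0]>8)&(hsv[...,0]<28)&(hsv[...,1]>70); m[:235]=0; m[320:]=0
print([(np.round(r[0]).tolist(),onz(c,r[0],22)[:2].round().tolist()) for a,r,_ in blobs(m,1) if 180<r[0][0]<520])
E
```

```text
t 40.6 shift(start axes) [  57. -194.    8.] dist 202.0 rotvec [-0.    -0.003 -1.015] gap 50.3 F [0.6 0.3 1. ] pose [581. -76. 108.] [-1.799e+02 -1.000e-01  1.800e+00]
tcp [581. -76. 108.] [-1.799e+02 -1.000e-01  1.800e+00]
[322. 208.] [322. 186.] mid [581.6 -75.3] len 20.7 yaw 1.8
[322. 186.] [323. 156.] mid [605.1 -75. ] len 26.3 yaw -0.1
[323. 156.] [323. 133.] mid [628.4 -74.7] len 20.3 yaw 1.8
[323. 133.] [336.  99.] mid [652.1 -79.1] len 28.7 yaw -19.1
[323. 133.] [311. 100.] mid [651.6 -69.1] len 28.2 yaw 22.3
[336.  99.] [311. 100.] mid [665.2 -73.8] len 20.1 yaw -87.1
[([440.0, 236.0], [479.0, -363.0])]
```

All three drivers show in the chamber, at x = 582, 628, 665. Return to the knob.

Emit:
{"op": "servo_tool", "data": {"motion": [[50, 11, -36, 0, 0, 0, 0], [50, 12, -40, 0, 0, 0, 0], [50, 12, -40, 0, 0, 0, 0], [50, 12, -40, 0, 0, 0, 0], [50, 10, -34, 0, 0, 0, 0], [50, 0, 0, 0, 0, 0, -0.14], [50, 0, 0, 0, 0, 0, -0.14], [50, 0, 0, 0, 0, 0, -0.14], [50, 0, 0, 0, 0, 0, -0.14], [50, 0, 0, 0, 0, 0, -0.14]]}}

```text
time: 41.75
tool_pos: [618.2, 123.3, 81.0]
tcp_rot: [-178.7, 1.4, 43.2]
ft_force: [-0.5, 0.3, -0.2]
finger_gap: 49.9
```

Emit:
{"op": "servo_tool", "data": {"motion": [[50, 0, 0, 0, 0, 0, -0.14], [50, 0, 0, 0, 0, 0, -0.14], [50, 0, 0, 0, 0, 0, 0], [50, 0, 0, 0, 0, 0, 0]]}}

```text
time: 42.15
tool_pos: [612.7, 122.9, 72.0]
tcp_rot: [-177.7, 1.4, 59.9]
ft_force: [0.2, 0.8, 0.6]
finger_gap: 50.0
```

```bash
python3 go.py 631 119 42 60; python3 -c "
from h import *
s,c,im=wshot('k2'); u,v=px(c,(633,122,91)).astype(int); print(u,v)
k=np.zeros(im.shape[:2],bool); k[v-40:v+40,u-45:u+45]=1
for a,r,q in blobs((im.max(2)<60)&k,80): print(a,np.round(r[0]),cv2.boundingRect(q), onz(c,r[0],85).round())"
```

```text
t 42.1 shift(start axes) [ 7. 19. 29.] dist 35.0 rotvec [-0.04   0.024 -0.003] gap 50.0 F [0.2 0.8 0.6] pose [613. 123.  72.] [-177.7    1.4   59.9]
351 228
287.5 [376. 251.] (368, 235, 17, 33) [638.  99.  85.]
655.0 [355. 218.] (342, 201, 26, 35) [637. 125.  85.]
```

Emit:
{"op": "servo_tool", "data": {"motion": [[50, 0, 0, -10, -0.04, 0.024, 0], [50, 7, 18, 0, 0, 0, 0], [50, 0, 0, 0, 0, 0, 0], [50, 0, 0, 0, 0, 0, 0]]}}

```text
time: 42.6
tool_pos: [628.7, 119.4, 77.9]
tcp_rot: [-179.7, 0.2, 59.2]
ft_force: [-0.3, -0.2, -0.3]
finger_gap: 50.3
```

```bash
python3 go.py 634 120 42 60; python3 -c "
from h import *
s,c,im=wshot('k3'); u,v=px(c,(634,120,91)).astype(int); print(u,v)
k=np.zeros(im.shape[:2],bool); k[v-40:v+40,u-35:u+35]=1
for a,r,q in blobs((im.max(2)<60)&k,80): print(a,np.round(r[0]),cv2.boundingRect(q), onz(c,r[0],85).round())"
```

```text
t 42.6 shift(start axes) [ 3.  4. 36.] dist 36.0 rotvec [-0.005  0.003 -0.015] gap 50.3 F [-0.3 -0.2 -0.3] pose [629. 119.  78.] [-179.7    0.2   59.2]
328 233
582.5 [329. 222.] (318, 205, 23, 34) [637. 125.  85.]
```

View pics/k3.png

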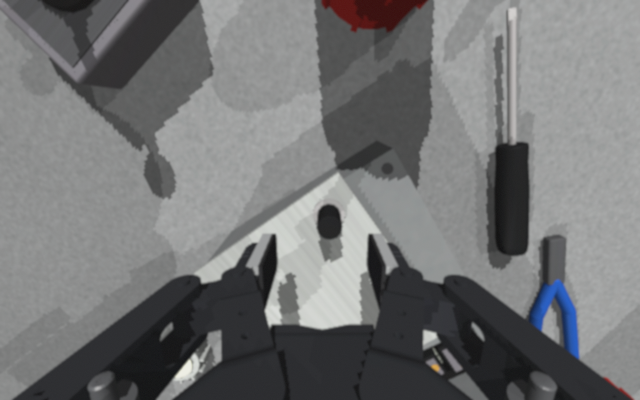

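The knob stands at (329,222), between the fingers, ~6 mm ahead and 4 mm to the right. Engage.

Emit:
{"op": "servo_tool", "data": {"motion": [[50, 6, 4, 0, -0.005, 0, 0], [50, 0, 0, 0, 0, 0, 0], [50, 0, 0, 15, 0, 0, 0], [50, 0, 0, 15, 0, 0, 0], [50, 0, 0, 4, 0, 0, 0], [28, 0, 0, 0, 0, 0, 0], [28, 0, 0, 0, 0, 0, 0], [28, 0, 0, 0, 0, 0, 0]], "force": 20}}

```text
time: 43.45
tool_pos: [634.1, 123.0, 39.0]
tcp_rot: [-179.9, 0.3, 59.1]
ft_force: [-0.6, 0.4, 0.7]
finger_gap: 27.7
```

```bash
python3 arc.py
```

```text
43.5 [634. 123.  39.] [-179.9    0.3   59.1] r 164.6 phi 58.9 cover~ 1.64 F [-0.6  0.4  0.7]
```

Emit:
{"op": "servo_tool", "data": {"motion": [[28, 0, 12, 0, 0, 0, 0.05], [28, -1.6, 22, 0, 0, 0, 0.14], [28, -1.6, 22, 0, 0, 0, 0.14], [28, -1.6, 22, 0, 0, 0, 0.14], [28, -1.6, 22, 0, 0, 0, 0.14], [28, -1.6, 18, 0, 0, 0, 0.1], [28, 0, 0, 0, 0, 0, 0]]}}

```text
time: 44.15
tool_pos: [708.1, 31.3, 41.5]
tcp_rot: [179.9, 0.2, 17.0]
ft_force: [0.3, -0.7, 0.3]
finger_gap: 27.9
```

```bash
python3 arc.py
```

```text
44.1 [708.  31.  42.] [179.9   0.2  17. ] r 166.6 phi 17.2 cover~ 0.91 F [ 0.3 -0.7  0.3]
```

Emit:
{"op": "servo_tool", "data": {"motion": [[28, -2, 12, 0, 0, 0, 0.05], [28, -2, 22, 0, 0, 0, 0.14], [28, -2, 22, 0, 0, 0, 0.14], [28, -2, 22, 0, 0, 0, 0.14], [28, -1.6, 22, 0, 0, 0, 0.14], [28, -1.6, 16, 0, 0, 0, 0.1], [28, 0, 0, 0, 0, 0, 0]]}}

```text
time: 44.85
tool_pos: [699.8, -77.9, 44.2]
tcp_rot: [-179.9, -0.0, -23.7]
ft_force: [0.2, 0.9, -0.9]
finger_gap: 27.8
```

```bash
python3 arc.py
```

```text
44.9 [700. -78.  44.] [-179.9   -0.   -23.7] r 162.2 phi -21.7 cover~ 0.23 F [ 0.2  0.9 -0.9]
```

Emit:
{"op": "servo_tool", "data": {"motion": [[28, -0.5, 15, 0, 0, 0, 0.08], [28, -0.5, 13, 0, 0, 0, 0.08], [28, 0, 8, 0, 0, 0, 0.03], [28, 0, 5, 0, 0, 0, 0], [28, 0, 5, 0, 0, 0, 0]]}}

```text
time: 45.35
tool_pos: [678.6, -111.7, 45.9]
tcp_rot: [-179.7, -0.1, -33.4]
ft_force: [1.5, -0.1, 0.3]
finger_gap: 27.7
```

```bash
python3 arc.py
```

```text
45.4 [ 679. -112.   46.] [-1.797e+02 -1.000e-01 -3.340e+01] r 159.9 phi -35.9 cover~ -0.02 F [ 1.5 -0.1  0.3]
```

Emit:
{"op": "servo_tool", "data": {"motion": [[28, 0, 5, 0, 0, 0, 0], [28, 0, 5, 0, 0, 0, 0], [28, 0, 4, 0, 0, 0, 0]]}}

```text
time: 45.65
tool_pos: [675.0, -117.0, 46.3]
tcp_rot: [-179.0, -0.3, -32.9]
ft_force: [17.7, 16.9, -9.6]
finger_gap: 28.0
```

```bash
python3 arc.py
```

```text
45.6 [ 675. -117.   46.] [-179.    -0.3  -32.9] r 160.3 phi -38.2 cover~ -0.06 F [17.7 16.9 -9.6]
```

At the stop (≈25 N). Back off gently, open, rise, and check.

Emit:
{"op": "servo_tool", "data": {"motion": [[28, 0, -2, 0, 0, 0, 0], [36, 0, -3, 0, 0, 0, 0], [36, 0, 0, 0, 0, 0, 0], [36, 0, 0, -15, 0, 0, 0], [36, 0, 0, -40, 0, 0, 0], [36, 0, 0, -50, 0, 0, 0], [10, -40, 0, -20, 0, 0, 0], [0, -45, 0, 0, 0, 0, 0], [0, -45, 0, 0, 0, 0, 0], [0, 0, 0, 0, 0, 0, 0]]}}

```text
time: 46.65
tool_pos: [561.7, -44.0, 180.3]
tcp_rot: [-179.1, -0.2, -32.8]
ft_force: [-0.3, -0.5, 0.4]
finger_gap: -0.2
```

```bash
python3 arc.py; python3 - <<'E'
from h import *
s,c,im=wshot('k4'); t=snapshot('top'); cv2.imwrite('pics/t5.png',t)
u,v=px(c,(683,-110,91)).astype(int); print(u,v)
k=np.zeros(im.shape[:2],bool); k[v-40:v+40,u-40:u+40]=1
for a,r,q in blobs((im.max(2)<60)&k,60): print('knob wrist',a,np.round(r[0]),onz(c,r[0],85).round())
ct=cam('top'); u,v=px(ct,(677,-112,91)).astype(int); k=np.zeros(t.shape[:2],bool); k[v-8:v+9,u-8:u+9]=1
t0=cv2.imread('pics/top0.png')
for n,q in (('before',t0),('now',t)):
    print(n,[(a,np.round(r[0],1).tolist(),onz(ct,r[0],91)[:2].round().tolist()) for a,r,_ in blobs((q.max(2)<90)&k,4)])
E
```

```text
46.6 [562. -44. 180.] [-179.1   -0.2  -32.8] r 29.0 phi -64.0 cover~ -0.51 F [-0.3 -0.5  0.4]
312 32
before [(19.0, [354.9, 165.7], [678.0, -111.0])]
now [(19.0, [355.5, 166.5], [675.0, -112.0])]
```

Cover knob reads within 3 mm of its starting place, so shut. Now locate the jog ball in two views.

```bash
python3 - <<'E'
from h import *
t=cv2.imread('pics/top0.png'); s=snapshot('side'); cv2.imwrite('pics/s5.png',s); ct,cs=cam('top'),cam('side')
g=px(cs,(572,327,120)); gt=px(ct,(572,327,120)); print('expected side',g.round(),'top',gt.round())
u,v=g.astype(int); u2,v2=gt.astype(int)
for thr in (35,50):
  k=np.zeros(s.shape[:2],bool); k[v-18:v+14,u-18:u+18]=1; print('side',[(a,np.round(r[0],1).tolist(),cv2.boundingRect(q)) for a,r,q in blobs((s.max(2)<thr)&k,15)])
  k=np.zeros(s.shape[:2],bool); k[v2-16:v2+16,u2-16:u2+16]=1; print('top',[(a,np.round(r[0],1).tolist(),cv2.boundingRect(q)) for a,r,q in blobs((t.max(2)<thr)&k,15)])
a=cv2.resize(s[v-30:v+40,u-40:u+40],None,fx=5,fy=5,interpolation=cv2.INTER_CUBIC); b=cv2.resize(t[v2-35:v2+35,u2-40:u2+40],None,fx=5,fy=5,interpolation=cv2.INTER_CUBIC)
print(u-40,v-30,u2-40,v2-35); cv2.imwrite('pics/ball.png',np.hstack([a,b]))
E
```

```text
expected side [289. 129.] top [195. 204.]
side [(84.5, [302.5, 134.0], (299, 126, 8, 17)), (33.5, [289.3, 127.2], (286, 124, 8, 8))]
top [(54.5, [198.5, 207.0], (192, 202, 14, 11))]
side [(98.5, [302.3, 133.0], (298, 124, 9, 19)), (41.5, [289.5, 127.5], (286, 124, 8, 8))]
top [(221.5, [198.7, 205.9], (188, 198, 23, 17))]
249 99 155 169
```

View pics/ball.png

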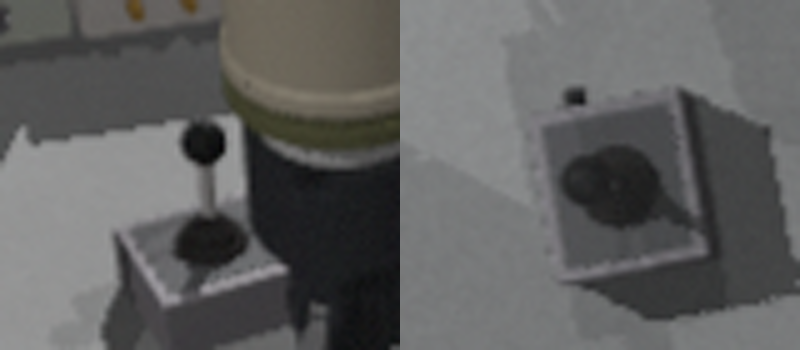

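The ball is at side (289.6,127.4) and top (192.2,205.2).

```bash
python3 - <<'E'
from h import *
ct,cs=cam('top'),cam('side'); print(two(ct,(192.2,205.2),cs,(289.6,127.4)), onz(ct,(192.2,205.2),120).round(), onz(cs,(289.6,127.4),120).round())
P=lambda u,v: onz(ct,(155+u/5,169+v/5),45)[:2]
j=[P(141,126),P(279,90),P(313,252),P(166,278)]; e=j[0]-j[3]+j[1]-j[2]; print(np.mean(j,0).round(),np.degrees(np.arctan2(e[1],e[0])).round(1))
E
python3 go.py 515 326 140 9
```

```text
(array([572.23369775, 335.03998888, 120.80507129]), np.float64(4.3366661698418785)) [570. 336. 120.] [575. 336. 120.]
[570. 331.] 10.7
t 46.8 shift(start axes) [-247. -284.   45.] dist 379.0 rotvec [-0.013 -0.016 -0.731] gap -0.4 F [0.1 0.4 0.3] pose [567. -47. 182.] [-179.    -0.6  -32.9]
```

Emit:
{"op": "servo_tool", "data": {"motion": [[0, -30, 0, 0, -0.013, -0.016, -0.14], [0, 0, 0, 0, 0, 0, -0.145], [0, 0, 0, 0, 0, 0, -0.145], [0, 0, 0, 0, 0, 0, -0.145], [0, 0, 0, 0, 0, 0, -0.145], [0, 0, 0, 0, 0, 0, 0]]}}

```text
time: 47.4
tool_pos: [548.4, -35.6, 185.7]
tcp_rot: [-179.8, -0.2, 9.5]
ft_force: [-0.1, 0.4, 0.5]
finger_gap: 0.2
```

```bash
python3 go.py 517 328 130 9.5
```

```text
t 47.4 shift(start axes) [  29. -364.   57.] dist 369.0 rotvec [-0.003 -0.003  0.001] gap 0.2 F [-0.1  0.4  0.5] pose [548. -36. 186.] [-179.8   -0.2    9.5]
```

Emit:
{"op": "servo_tool", "data": {"motion": [[0, 3, -35, 0, 0, 0, 0], [0, 3, -42, 0, 0, 0, 0], [0, 3, -42, 0, 0, 0, 0], [0, 3, -42, 0, 0, 0, 0], [0, 3, -42, 0, 0, 0, 0], [0, 3, -42, 0, 0, 0, 0], [0, 3, -42, 0, 0, 0, 0], [0, 3, -42, 0, 0, 0, 0], [0, 3, -28, 0, 0, 0, 0], [0, 0, 0, 0, 0, 0, 0]]}}

```text
time: 48.4
tool_pos: [534.3, 330.4, 188.9]
tcp_rot: [-179.9, -0.5, 6.0]
ft_force: [-1.0, -0.6, 0.7]
finger_gap: -0.4
```

```bash
python3 go.py 525 330 82 9.5
```

```text
t 48.4 shift(start axes) [-10.  -1. 107.] dist 107.0 rotvec [-0.001 -0.009 -0.061] gap -0.4 F [-1.  -0.6  0.7] pose [534. 330. 189.] [-179.9   -0.5    6. ]
```

Emit:
{"op": "servo_tool", "data": {"motion": [[0, -16, 0, 0, 0, -0.009, -0.061], [0, 0, 0, 10, 0, 0, 0], [0, 0, 0, 30, 0, 0, 0], [0, 0, 0, 30, 0, 0, 0], [0, 0, 0, 20, 0, 0, 0], [0, 0, 0, 5, 0, 0, 0], [0, 0, 0, 0, 0, 0, 0], [0, 0, 0, 0, 0, 0, 0]]}}

```text
time: 49.2
tool_pos: [526.1, 323.8, 89.7]
tcp_rot: [179.9, -0.2, 7.7]
ft_force: [0.9, 0.2, 0.8]
finger_gap: 0.2
```

```bash
python3 go.py 551 334 82 9.5; python3 - <<'E'
from h import *
s,c,im=wshot('j1'); p=px(c,(576,338,120)); print('exp',p.round())
u,v=p.astype(int); k=np.zeros(im.shape[:2],bool); k[max(v-45,0):v+45,u-60:u+60]=1
for a,r,q in blobs((im.max(2)<45)&k,80): print(a,np.round(r[0]),cv2.boundingRect(q),onz(c,r[0],120).round())
E
```

```text
t 49.2 shift(start axes) [26. -7.  8.] dist 28.0 rotvec [ 0.001 -0.004 -0.031] gap 0.2 F [0.9 0.2 0.8] pose [526. 324.  90.] [179.9  -0.2   7.7]
exp [309. 157.]
2746.0 [315. 158.] (284, 119, 60, 72) [576. 335. 120.]
```

Emit:
{"op": "servo_tool", "data": {"motion": [[0, 0, -4, 6, 0, 0, -0.03], [0, 10, 0, 0, 0, 0, 0], [0, 10, 0, 0, 0, 0, 0], [0, 0, 0, 0, 0, 0, 0]]}}

```text
time: 49.65
tool_pos: [548.9, 333.3, 88.0]
tcp_rot: [-179.9, -0.7, 9.7]
ft_force: [-0.4, 0.1, 0.2]
finger_gap: 0.0
```

```bash
python3 go.py 576 335 82 9.5
```

```text
t 49.6 shift(start axes) [27.  3.  6.] dist 28.0 rotvec [-0.001 -0.012  0.003] gap 0.0 F [-0.4  0.1  0.2] pose [549. 333.  88.] [-179.9   -0.7    9.7]
```

Emit:
{"op": "servo_tool", "data": {"motion": [[0, 5, 1.5, 4, 0, -0.01, 0], [0, 5, 0, 1, 0, 0, 0], [0, 5, 0, 0, 0, 0, 0], [0, 5, 0, 0, 0, 0, 0], [0, 0, 0, 0, 0, 0, 0]]}}

```text
time: 50.15
tool_pos: [569.3, 335.9, 82.8]
tcp_rot: [-179.9, 0.1, 9.7]
ft_force: [-3.3, -0.6, 2.0]
finger_gap: -0.1
```

```bash
python3 go.py 580 336 82 9.5
```

```text
t 50.1 shift(start axes) [11.  2.  1.] dist 11.0 rotvec [-0.001  0.001  0.004] gap -0.1 F [-3.3 -0.6  2. ] pose [569. 336.  83.] [-1.799e+02  1.000e-01  9.700e+00]
```

Emit:
{"op": "servo_tool", "data": {"motion": [[0, 5, 0, 0, 0, 0, 0], [0, 4, 0, 0, 0, 0, 0], [0, 0, 0, 0, 0, 0, 0]]}}

```text
time: 50.45
tool_pos: [577.1, 337.3, 81.4]
tcp_rot: [-179.9, 0.3, 9.8]
ft_force: [-3.8, -0.2, 2.6]
finger_gap: -0.3
```

```bash
python3 go.py 580 336 82 9.5; python3 - <<'E'
from h import *
s=snapshot('side'); cs=cam('side'); p=px(cs,(603,340,113)); print(p.round()); u,v=p.astype(int)
cv2.imwrite('pics/s6.png',s)
k=np.zeros(s.shape[:2],bool); k[v-16:v+12,u-14:u+20]=1
print([(a,np.round(r[0],1).tolist(),cv2.boundingRect(q)) for a,r,q in blobs((s.max(2)<50)&k,10)])
for th in (0,.3,.4,.45): print(th,px(cs,(573+75*np.sin(th)*.985,335+75*np.sin(th)*.17,45+75*np.cos(th))).round(1))
E
```

```text
t 50.5 shift(start axes) [ 3.  2. -1.] dist 3.0 rotvec [-0.001  0.005  0.005] gap -0.3 F [-3.8 -0.2  2.6] pose [577. 337.  81.] [-179.9    0.3    9.8]
[299. 127.]
[(196.0, [293.1, 120.4], (284, 111, 19, 20))]
0 [289.1 127.6]
0.3 [296.1 126.7]
0.4 [298.3 126.9]
0.45 [299.4 127. ]
```

Emit:
{"op": "servo_tool", "data": {"motion": [[0, 1, 0, 0, 0, 0, 0], [0, 0, 0, 0, 0, 0, 0], [0, 0, 0, 0, 0, 0, 0], [0, 0, 0, 0, 0, 0, 0], [0, 0, 0, 0, 0, 0, 0], [0, 0, 0, 0, 0, 0, 0], [0, 0, 0, 0, 0, 0, 0], [0, 0, 0, 0, 0, 0, 0]]}}

```text
time: 51.3
tool_pos: [577.3, 337.3, 81.5]
tcp_rot: [-180.0, 0.4, 9.8]
ft_force: [-3.9, 0.3, 1.3]
finger_gap: -0.1
```

```bash
python3 go.py 580 336 82 9.5
```

```text
t 51.3 shift(start axes) [ 2.  2. -1.] dist 3.0 rotvec [-0.001  0.006  0.005] gap -0.1 F [-3.9  0.3  1.3] pose [577. 337.  81.] [-180.     0.4    9.8]
```

Emit:
{"op": "servo_tool", "data": {"motion": [[0, 3, 0, 0, 0, 0, 0], [0, 0.3, 0, 0, 0, 0, 0], [0, 0, 0, 0, 0, 0, 0], [0, 0.3, 0, 0, 0, 0, 0], [0, 0, 0, 0, 0, 0, 0], [0, 0.3, 0, 0, 0, 0, 0], [0, 0, 0, 0, 0, 0, 0], [0, 0.3, 0, 0, 0, 0, 0], [0, 0, 0, 0, 0, 0, 0], [0, 0, 0, 0, 0, 0, 0]]}}

```text
time: 52.3
tool_pos: [579.7, 337.7, 80.9]
tcp_rot: [-180.0, 0.6, 9.8]
ft_force: [-5.3, -0.4, 0.2]
finger_gap: 0.1
```

Emit:
{"op": "servo_tool", "data": {"motion": [[0, 0.3, 0, 0, 0, 0, 0], [0, 0, 0, 0, 0, 0, 0], [0, 0.3, 0, 0, 0, 0, 0], [0, 0, 0, 0, 0, 0, 0], [0, 0.3, 0, 0, 0, 0, 0], [0, 0, 0, 0, 0, 0, 0], [0, 0.3, 0, 0, 0, 0, 0], [0, 0, 0, 0, 0, 0, 0], [0, 0, 0, 0, 0, 0, 0], [0, 0, 0, 0, 0, 0, 0]]}}

```text
time: 53.3
tool_pos: [579.6, 337.7, 80.9]
tcp_rot: [180.0, 0.7, 9.8]
ft_force: [-5.2, -0.1, 0.9]
finger_gap: 0.2
```

```bash
python3 go.py 580 336 82 9.5; python3 - <<'E'
from h import *
cv2.imwrite('pics/s7.png',snapshot('side')); t=snapshot('top'); cv2.imwrite('pics/t7.png',t)
ct=cam('top'); t0=cv2.imread('pics/s5.png'); s=cv2.imread('pics/s7.png')
# chamber/cover check: knob now
u,v=px(ct,(677,-112,91)).astype(int); k=np.zeros(t.shape[:2],bool); k[v-8:v+9,u-8:u+9]=1
print([(a,np.round(r[0],1).tolist()) for a,r,_ in blobs((t.max(2)<90)&k,4)])
E
```

```text
t 53.3 shift(start axes) [ 0.  2. -1.] dist 2.0 rotvec [0.    0.012 0.006] gap 0.2 F [-5.2 -0.1  0.9] pose [580. 338.  81.] [180.    0.7   9.8]
[(19.0, [355.5, 166.5])]
```

Held over 2 s at ~0.4 rad by the force (5.2 N). Retract gently, clear away upward, and check.

Emit:
{"op": "servo_tool", "data": {"motion": [[0, -6, 0, 0, 0, 0, 0], [0, -8, 0, 0, 0, 0, 0], [0, -8, 0, 0, 0, 0, 0], [0, -8, 0, 0, 0, 0, 0], [0, -8, 0, 0, 0, 0, 0], [0, -15, 0, 0, 0, 0, 0], [0, -20, 0, 0, 0, 0, 0], [0, -10, 0, -30, 0, 0, 0], [0, 0, 0, -40, 0, 0, 0], [0, 0, 0, 0, 0, 0, 0]]}}

```text
time: 54.4
tool_pos: [493.4, 322.1, 153.8]
tcp_rot: [180.0, 0.3, 9.8]
ft_force: [1.1, 0.6, 0.6]
finger_gap: -0.2
```

Emit:
{"op": "servo_tool", "data": {"motion": [[0, -40, 0, -20, 0, 0, 0], [0, -40, 0, 0, 0, 0, 0], [0, -30, 0, 0, 0, 0, 0], [0, 0, 0, 0, 0, 0, 0], [0, 0, 0, 0, 0, 0, 0], [0, 0, 0, 0, 0, 0, 0]]}}

```text
time: 55.0
tool_pos: [381.6, 302.3, 171.8]
tcp_rot: [180.0, 0.3, 9.8]
ft_force: [0.5, 0.2, 0.4]
finger_gap: 0.0
```

```bash
python3 go.py 480 336 180 9.5; python3 - <<'E'
from h import *
t=snapshot('top'); s=snapshot('side'); cv2.imwrite('pics/t8.png',t); cv2.imwrite('pics/s8.png',s); ct,cs=cam('top'),cam('side')
def bl(im,c,X,w,thr):
    u,v=px(c,X).astype(int); k=np.zeros(im.shape[:2],bool); k[v-w:v+w,u-w:u+w]=1
    return [(a,np.round(r[0],1).tolist()) for a,r,_ in blobs((im.max(2)<thr)&k,10)]
print('knob',bl(t,ct,(677,-112,91),8,90),'ball side',bl(s,cs,(573,335,120),10,50),'(was 289.5,127.5)')
# boxes in the tray: white blobs
for n,im in (('t2',cv2.imread('pics/t3.png')),('now',t)):
    m=(im.min(2)>150)&(im.max(2).astype(int)-im.min(2)<40); k=np.zeros_like(m); k[170:240,395:460]=1
    print(n,[(a,np.round(r[0],1).tolist(),onz(ct,r[0],43)[:2].round().tolist()) for a,r,_ in blobs(m&k,40)])
# remaining drivers: brass on bench
hsv=cv2.cvtColor(t,cv2.COLOR_BGR2HSV); m=(hsv[...,0]>8)&(hsv[...,0]<28)&(hsv[...,1]>70); m[:240]=0; m[330:]=0; m[:,:180]=0; m[:,500:]=0
print('brass',[np.round(r[0]).tolist() for a,r,_ in blobs(m,2)])
E
```

```text
t 55.0 shift(start axes) [103. -17.  -9.] dist 104.0 rotvec [0.001 0.005 0.005] gap 0.0 F [0.5 0.2 0.4] pose [382. 302. 172.] [180.    0.3   9.8]
knob [(20.0, [355.5, 166.5])] ball side [(40.5, [289.5, 127.5])] (was 289.5,127.5)
t2 [(312.0, [439.7, 204.5], [569.0, -358.0]), (308.0, [411.1, 200.2], [582.0, -275.0])]
now [(300.0, [439.6, 204.6], [569.0, -358.0]), (299.5, [411.0, 200.1], [582.0, -275.0])]
brass []
```

```bash
python3 -c "
from bench import *
print(hand_in())"
```

```text
the job is handed in; nothing more can be done
None
```

The whole task was carried out and handed in at about 55 s of the 210 s limit; the hand-in reported no verdict.

**What I did**
- I put both junction boxes in the tray with the cover still shut, then swung the cover aside.
- There were three driver modules on the bench. One was knocked aside during the run; I found it again in the top view. All three went into the chamber.
- I swung the cover back against its stop, feeling about 25 N.
- I tilted the jog stick away from the robot and held it for over 2 s. It sprang back when let go.

**Last checks**
- **Boxes:** both are in the tray, unmoved since I placed them.
- **Drivers:** the wrist camera showed all three in the chamber just before the cover was shut. The last top view showed none left on the bench.
- **Cover:** the knob is within 3 mm of where it started with the cover shut, and did not move afterwards.
- **Jog stick:** after release the ball is at the same pixel as at the start, so it is upright.
- **Robot:** it stands clear, touching nothing.

**Failed or disagreed**
- **First grasps:** the first two tries at junction box 1 only closed on its top. The fingertips sat about 25 mm further back from the reported TCP than stated, so I went that much lower from then on.
- **Camera frames:** the top and wrist views disagreed by 4–6 mm. I used the wrist camera for most grasps and placings.
- **Jog tilt:** I estimated it from the push force, 3.9 to 5.3 N or about 0.38–0.45 rad. I had no direct reading.
- **Bystanders:** I did not measure them at the end; nothing I did came near them.

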